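Queue samples at the reader line

ROBOT

A 7-joint arm with a two-finger parallel gripper is mounted at the origin on a cart in front of the work surface, level with it; the furniture and walls round the work are solid. World frame = base frame: x ahead of the robot, y to its left, z up, the work surface at z = 0. Lengths are in mm, angles in degrees, forces in N, time in s.
With the tool pointing down it reaches from about 350 to 900 mm from the base axis. Payload 7.2 kg.
Tool frame: the origin (TCP) lies midway between the tips of the shut fingers; the grasp point (between the pads) lies 19 mm behind it; z points along the fingers, y is the line along which they close (so a half turn about z gives the same grasp; the last joint's range is limited). The gripper opens to 85 mm and grips with 20 to 120 N. Pads are 22 mm wide; open, the fingers measure 114 mm over their backs; the gripper's body (76 mm by 85 mm) begins 54 mm behind the grasp point. The pads swing forward as they close: fully open they stand 13 mm farther back than shut.
Start: joints at [-77.303, 23.554, -0.728, 91.456, 0.321, 64.991, -4.71], TCP at [178.61, 598.938, 231.297] pointing down, gripper open.
Joint ranges: [-169.25, 169.25], [-16.82, 113.86], [-84.01, 82.57], [7.8, 145.47], [-59.2, 239.2], [7.22, 106.19], [-163.78, 163.78]. Speed limits (degrees/s): [136.94, 136.94, 172.46, 172.46, 180, 180, 180].

INTERFACE

Orientations are given as [roll, pitch, yaw] about the fixed x, y, z axes, in that order (R = Rz(yaw) Ry(pitch) Rx(roll)).
In Python, from bench import telemetry, snapshot, job, spotter gives the robot as it stands. The module is installed in compiled form; this text tells all that it offers.
- The arm moves only by the tool drive_tool, never from a script. Its argument "commands" is a list of rows, each a list of 3 entries, a list of its own where there are three numbers: the shift along the tool's x, y, z in m, then the turn, a rotation vector about the tool's x, y, z in degrees, then the opening in per cent of the stroke, from 0 (shut) to 100 (fully open). In form: [[[x, y, z], [ax, ay, az], fingers], ...]. A call has exactly 5 rows; each row is the pose to reach, as a shift and turn from the pose commanded when the call began, along the tool's axes at that moment; what a row does not reach only later rows make up. A row lasts 1/8 s, in which the tool goes at most 62.5 mm and 10.7 degrees, less where a joint would pass 70% of its speed; a pose out of reach is approached as far as the arm can. A call with a gripper value outside its range is refused whole. The fingers move at their own pace and stop on an object; the grip force is fixed at half the most. Time passes only in rows, so rows that repeat a pose let the fingers close, or fill a call up. It gives the time, the measured TCP pose, the force, the opening and the grip force at its end, in the units of the state.
- telemetry.get_state(): the state, without advancing time (a new reading comes with each control period).
- snapshot(name): name is "side" or "top" or "wrist"; returns a dict with "image" (420x560x3 uint8, red, green, blue), "vertical_fov" (degrees; the focal length in pixels is half the picture's height over the tangent of half this angle, whatever the lens; pixels are square), "cx", "cy" (the principal point, pixels), "k1" (the pictures are not rectified: a ray, as slopes to the right and down, at radius r is drawn at 1 + k1 r^2 times it, then the intrinsics apply), "world_from_camera" (4x4, takes a point from camera to world coordinates); the wrist camera has in their place "T_tool_cam" (4x4, takes a point from camera to tool coordinates, whose origin is the TCP and whose axes are the flange's). Camera axes: x right, y up, looking along -z (the intrinsics and any distortion apply to the point x, -y, -z); pixel columns grow to the right and rows downward; lengths in mm; the calibration is good to about 2 mm. A picture is of the moment at which its call begins: read the wrist's pose just before it. There is no depth.
- job.job_done(): hands the job in; it is judged then, once.
Trained networks look in the newest picture that a camera, given by its name, has taken for a name from the list of things; names that differ only in an ending like _2 or _b are one class to them, and where a whole thing is asked for, a point or a joint stands for the part that bears it (a point fixed in the world has none). Each returns a list of dicts, best first, with "confidence" (0 to 1); they miss things now and then, are a little off and sometimes report something else, mostly with a low value. They report only what shows in the picture. A call takes as long as a camera call. They do not tell look-alikes from the thing itself.
- spotter.recognise(thing, camera): "at" ([x, y, z] in mm, in world coordinates, good to about 4 mm: the middle of the surface that is visible of it).
- spotter.cut_out(thing, camera): "pixels" (420x560 bool, what is visible of it).
- spotter.mark_of(thing, camera): "at" ([x, y, z] in mm, in world coordinates, good to about 4 mm: a listed point, or the origin of a listed thing).
The state is a dict: "time": time; "qpos": joint angles; "qvel": joint speeds; "joint_efforts": joint torques, N m; "ee_pos": TCP position; "tool_rot": TCP orientation; "ft_force": force on the tool from outside, world axes, zero at the start; "wrist_torque": the same for the moment, N m; "width": finger opening in mm; "gripper_force": force on a finger pad.
Only numpy, scipy, OpenCV 4.12 (cv2) and the standard library are available. Lean on these libraries where they do the work, as an engineer would, in place of code of your own. Each camera call takes 0.05 s, during which the arm holds its last target. There are 200 camera calls.

TASK

Feed the red-lidded jar, then the blue-lidded jar, then the amber bottle with the yellow label one by one into the near, flared end of the reading lane, all standing upright in single file between the rails and touching one another. Push the file on under the grey reader bar until the far edge of the red-lidded jar just meets the red scribed line, without ever pushing it clearly past the line. Use the ones standing near the lane, not the stores in the far left corner; let go at the end, and leave the wash bottle, the beaker and the white-lidded jar where they stand.

Things in the scene. Friction and masses are not known exactly. Their poses are not given: they have to be found in the camera images.
- lane: Fixed reading lane on the worktop, placed and turned anew each time: white slippery plastic plate (friction 0.2), 290 x 104 mm, 6 thick, two aluminium rails, reader bar across. Origin on the worktop under the middle of the scribed line; x = feed direction along the lane (away from the robot), y across, z up. Plate from x = -240 to +50 mm. In the finished file the last item is under the bar.
- lane_line (a point): Middle of the red scribed line, on the plate's top (6 mm above the worktop, on which the items stand). The line is 2.4 mm wide, straight across plate and rails at lane x = 0. Rails: inner faces at lane y = +-26.5 mm, 10 wide, tops 22 mm above the worktop, from lane x = -190 to +50 mm. There is no stop at or beyond the line.
- lane_mouth (a point): Middle of the lane's mouth on the plate's top, at lane x = -215 mm, a good place to set an item down. Here the rails flare from +-26.5 mm at lane x = -190 to about +-40 mm at x = -236.
- reader_bar (a point): Middle of the lower near edge of the grey reader bar that bridges the lane: lane x = -165 to -105 mm, y = -75 to +75, underside 165 and top 201 mm above the worktop, on two posts at x = -146 to -124, y = +-60 to +-74. The last item's near side ends about 20 mm inside this edge, so the tool must lean 25 to 45 degrees (fingertips ahead) to push it there.
- red_jar: White sample jar with a red screw lid, to be first (farthest along the lane). 72 mm tall, body 45 mm in diameter, lid 48 mm in diameter from z = 58 to 72, about 60 g (varies). Origin at the centre of its underside, z up. When its far edge (of the 48 mm lid) meets the line, the origin is at x = -24 mm in the lane's frame.
- blue_jar: White sample jar with a blue screw lid, to be second, directly behind the red one. 72 mm tall, body 45 mm, lid 48 mm in diameter from z = 58 to 72, about 60 g (varies). Origin at the centre of its underside.
- amber_bottle: Amber glass bottle with a yellow label and black screw cap, to be last. 49 mm in diameter, grip its straight body below about z = 60, it narrows above; 105 mm tall; about 180 g (varies). Origin at the centre of its underside.
- the_wash_bottle: Bystander: white squeeze bottle with red cap and bent spout, 188 mm tall, to be left alone. Origin on its underside; the round 60 mm body is centred about 17 mm from it along its own -y.
- the_beaker: Bystander: glass beaker, 53 mm in diameter, 71 mm tall, to be left alone. Origin at the centre of its underside.
- white_jar: Bystander: sample jar with a white lid, 48 mm in diameter, 57 mm tall, to be left alone. Origin at the centre of its underside. (Fixed and not listed: the centrifuge on the right, from world x = 0.505 m on, y = -0.29 to 0.09, 0.23 m high.)
There are look-alikes about, which are no part of the job. There is more than one size of the amber_bottle; the job needs the larger.

How it is judged:
By the outcome, as a careful person would: the job done as asked, in the order asked, and still so for the second after the job is handed in, with the robot touching nothing.
It also fails if it takes over 72 s, if anything falls off the work surface, if the arm or the gripper's body presses on something with over 40 N, if the wrist force passes 120 N, or if a joint passes its speed limit or range.

## Working session

There is one attempt and no reset: what is moved stays moved. The work goes in short steps, Python scripts to look and compute and a tool call to move; the robot and the scene stay as the last step left them, time stands still between calls to the robot, and variables do not carry over. Pictures are saved under pics/ and viewed, at most 13 in all, crops included, and the job is handed in when it is done.

Besides the shell and the picture viewer there is one more tool, called after ">>>" by a JSON object that holds its "method" and its "body", one argument or row to a line. drive_tool: Moves the arm, as the interface text tells. Its arguments: {"type":"object","properties":{"commands":{"type":"array","items":{"type":"array"}}},"required":["commands"]}

```bash
mkdir -p pics
cat > h.py <<'E'
import numpy as np,cv2
from bench import telemetry,snapshot,job,spotter
def save(s,n): cv2.imwrite('pics/'+n,s['image'][:,:,::-1])
E
python3 - <<'E'
from h import *
for c in ['top','side']:
    s=snapshot(c); save(s,c+'0.png'); print(c,s['vertical_fov'],s['cx'],s['cy'],s['k1'],np.round(s['world_from_camera'],3).tolist())
    for t in ['lane_line','lane_mouth','reader_bar','red_jar','blue_jar','amber_bottle','the_wash_bottle','the_beaker','white_jar']:
        try:
            print(t,[(np.round(d['at']).tolist(),round(d['confidence'],2)) for d in spotter.mark_of(t,c)[:6]])
        except Exception as e: print(t,e)
    if c=='top':
        try: print('lane',[(np.round(d['at']),d['confidence']) for d in spotter.mark_of('lane',c)])
        except Exception as e: print(e)
st=telemetry.get_state();print(st)
E
```

```text
top 49.672432944972805 279.8089332953179 215.9615854267498 -0.017701719112202658 [[-0.008, 0.994, -0.105, 405.973], [-1.0, -0.006, 0.017, 148.112], [0.016, 0.105, 0.994, 1416.586], [0.0, 0.0, 0.0, 1.0]]
lane_line [([659.0, 228.0, 6.0], 0.89)]
lane_mouth [([451.0, 188.0, 6.0], 0.9)]
reader_bar [([502.0, 194.0, 167.0], 0.83), ([468.0, 566.0, -2.0], 0.4)]
red_jar [([436.0, -280.0, -0.0], 0.75), ([450.0, 188.0, 6.0], 0.52)]
blue_jar [([444.0, -24.0, 2.0], 0.77)]
amber_bottle [([444.0, -24.0, -1.0], 0.67), ([519.0, 459.0, -1.0], 0.61), ([505.0, 358.0, 1.0], 0.59)]
the_wash_bottle [([431.0, -140.0, -1.0], 0.83)]
the_beaker [([629.0, 437.0, -1.0], 0.84)]
white_jar [([468.0, 567.0, -0.0], 0.65)]
lane [(array([656., 232.,  -0.]), 0.8)]
side 53.876416244901826 277.035500847064 206.31712289994812 -0.09363432882491914 [[0.908, 0.282, -0.309, 210.89], [-0.419, 0.63, -0.654, -628.788], [0.01, 0.723, 0.69, 905.271], [0.0, 0.0, 0.0, 1.0]]
lane_line [([660.0, 233.0, 4.0], 0.98)]
lane_mouth [([447.0, 188.0, 7.0], 0.76)]
reader_bar [([498.0, 196.0, 165.0], 0.79)]
red_jar [([439.0, -278.0, 0.0], 0.88)]

[... 248 characters left out ...]
me': 1.05, 'qpos': array([-77.30524979,  23.55473298,  -0.7263452 ,  91.45502497,
         0.32109189,  64.99231266,  -4.70958866]), 'qvel': array([-0.10486743, -0.0283551 , -0.02664965,  0.04597869, -0.06996921,
       -0.02762175,  0.05382062]), 'joint_efforts': array([-1.82955760e-04, -6.00432944e+01,  6.81222975e-01, -2.99750590e+01,
        1.39913172e-02,  2.09910511e-03,  4.29580621e-05]), 'ee_pos': array([178.60428824, 598.93446456, 231.29640871]), 'tool_rot': array([1.79999981e+02, 7.31297056e-04, 1.63397232e+02]), 'ft_force': array([0.31026283, 0.12461028, 0.11655326]), 'wrist_torque': array([-0.05427043, -0.01436036,  0.00330715]), 'gripper_force': 0.0, 'width': 85.57904205014114}
```

View pics/top0.png

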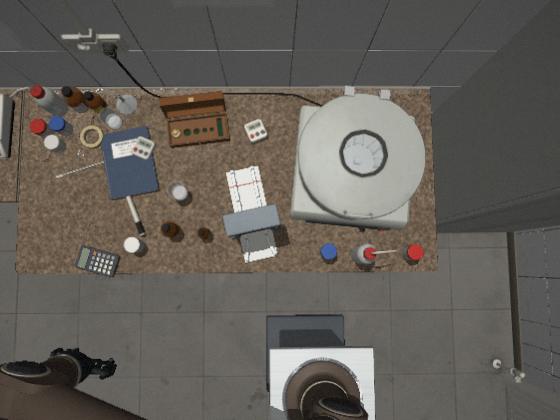

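View pics/side0.png

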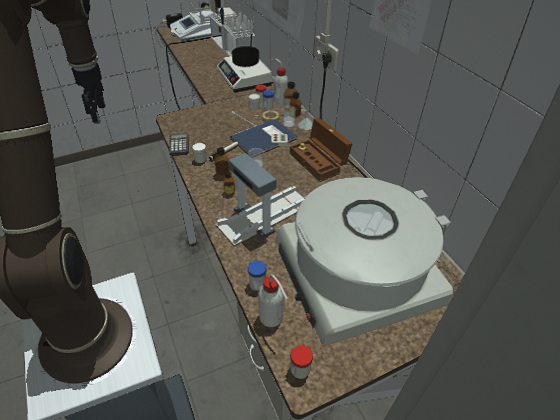

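Top view: large amber bottle at (169,229), small look-alike at (204,234). The blue jar is at (329,252), the wash bottle at (367,254) and the red jar at (414,252). The lane runs from (260,250) to (240,170), with the bar between. The side view agrees with this, and the stores sit in the far corner.

```bash
cat >> h.py <<'E'
from scipy.spatial.transform import Rotation as Ro
def cur():
    s=telemetry.get_state(); return np.array(s['ee_pos']),Ro.from_euler('xyz',s['tool_rot'],degrees=True)
def target(az,tilt,flip=1):
    # tool leaning by tilt, fingertips ahead along heading az (deg); flip: tool x = +heading side or - 
    a=np.radians(az);t=np.radians(tilt);d=np.array([np.cos(a),np.sin(a),0]);u=np.array([0,0,1.])
    z=np.sin(t)*d-np.cos(t)*u; x=flip*(np.cos(t)*d+np.sin(t)*u)
    return Ro.from_matrix(np.c_[x,np.cross(z,x),z])
def plan(wps,p=None,R=None):
    # wps: list of (grasp-or-tcp pos, R). prints tool shift (m) and rotvec per move, each from the one before
    if p is None: p,R=cur()
    for q,S in wps:
        q=np.array(q,float); sh=R.inv().apply(q-p)/1000; rv=(R.inv()*S).as_rotvec(degrees=True)
        print(np.round(sh,4).tolist(),np.round(rv,2).tolist(),'| mm',round(np.linalg.norm(q-p)),'deg',round(np.linalg.norm(rv)))
        p,R=q,S
def tcp(g,R,back=19): return np.array(g,float)+R.apply([0,0,back])
L0=np.array([659.5,230.5,0]); LA=11.4
def lane(x,y=0,z=0):
    a=np.radians(LA);return L0+[x*np.cos(a)-y*np.sin(a),x*np.sin(a)+y*np.cos(a),z]
E
python3 - <<'E'
from h import *
s=snapshot('wrist');print(np.round(s['T_tool_cam'],3),s['vertical_fov'],s['cx'],s['cy'],s['k1'])
for f in (1,-1):
    R=target(-32.6,35,f);print(f,R.as_euler('xyz',degrees=True))
    plan([(tcp([437,-279,45],R)+[0,0,200],R)])
E
```

```text
[[-0.00000e+00  9.44000e-01  3.29000e-01  8.47010e+01]
 [ 1.00000e+00 -0.00000e+00  1.00000e-03  9.68000e-01]
 [ 1.00000e-03  3.29000e-01 -9.44000e-01 -1.41622e+02]
 [ 0.00000e+00  0.00000e+00  0.00000e+00  1.00000e+00]] 70.30483885977894 281.80504588837823 210.8535027607981 -0.055272969401599314
1 [180.  -35.  -32.6]
[-0.509, -0.7705, 0.0018] [49.5, 6.96, -156.98] | mm 923 deg 165
-1 [180.   35.  147.4]
[-0.509, -0.7705, 0.0018] [4.89, -34.77, 15.49] | mm 923 deg 38
```

Run:
```python
from h import *
R1=target(12,15,-1);R=target(-32.6,30,-1)
g=tcp([437,-279,45],R);print(g)
plan([([420,200,330],R1),(g+[0,0,200]-50*np.array([.84,-.54,0]),R)])
```

```text
[ 445.00329777 -284.11832246   28.54551733]
[-0.3453, -0.3133, -0.0987] [-3.74, -14.69, -28.44] | mm 477 deg 32
[0.1341, -0.4436, 0.0691] [17.11, -14.23, 41.32] | mm 469 deg 47
```

```bash
cat >> h.py <<'E'
def seg(wps,mm=220,deg=40,p=None,R=None):
    from scipy.spatial.transform import Slerp
    if p is None: p,R=cur()
    out=[]
    for q,S in wps:
        q=np.array(q,float);n=int(max(np.ceil(np.linalg.norm(q-p)/mm),np.ceil((R.inv()*S).magnitude()*57.3/deg),1))
        sl=Slerp([0,1],Ro.concatenate([R,S]))
        out+=[(p+(q-p)*k/n,sl(k/n)) for k in range(1,n+1)]; p,R=q,S
    plan(out)
E
python3 - <<'E'
from h import *
R1=target(-10,15,-1);R=target(-32.6,30,-1)
g=tcp([437,-279,45],R)
seg([([400,150,320],R1),(g+[0,0,200]-50*np.array([.84,-.54,0]),R)])
E
```

```text
[-0.1135, -0.1223, -0.0296] [-0.29, -4.99, -2.19] | mm 169 deg 5
[-0.1109, -0.1265, -0.0204] [-0.29, -4.99, -2.19] | mm 169 deg 5
[-0.1074, -0.1306, -0.0115] [-0.29, -4.99, -2.19] | mm 169 deg 5
[-0.0237, -0.2002, 0.0537] [4.34, -7.4, 10.47] | mm 209 deg 14
[-0.0512, -0.1885, 0.0733] [4.34, -7.4, 10.47] | mm 209 deg 14
```

>>> {"method": "drive_tool", "body": {
  "commands": [
    [[-0.04,-0.04,-0.01],[0,-2,-1],100],
    [[-0.08,-0.08,-0.02],[0,-4,-2],100],
    [[-0.1135,-0.1223,-0.0296],[-0.29,-5,-2.2],100],
    [[-0.17,-0.185,-0.04],[-0.4,-7.5,-3.3],100],
    [[-0.225,-0.249,-0.05],[-0.6,-10,-4.4],100]
  ]
}}

```text
time: 1.72
ee_pos: [305.5, 335.0, 276.4]
tool_rot: [179.7, 10.1, 167.8]
ft_force: [0.8, 1.3, 0.7]
width: 85.6
gripper_force: 0.0
```

>>> {"method": "drive_tool", "body": {
  "commands": [
    [[-0.05,-0.06,0],[0,-2,0],100],
    [[-0.1,-0.12,0],[0,-4,0],100],
    [[-0.11,-0.16,0.0],[1,-6,2],100],
    [[-0.12,-0.22,0.01],[2,-8,3],100],
    [[-0.13,-0.28,0.02],[3,-9,5],100]
  ]
}}

```text
time: 2.35
ee_pos: [374.1, 39.5, 278.2]
tool_rot: [-178.4, 19.1, 162.7]
ft_force: [-24.3, -8.8, 18.2]
width: 85.4
gripper_force: 0.0
```

Run:
```python
from h import *
R=target(-32.6,30,-1)
g=tcp([437,-279,45],R)
print(cur()[0],telemetry.get_state()['qpos'])
seg([(g+[0,0,200]-50*np.array([.84,-.54,0]),R)],290)
```

```text
[374.06555186  39.50728483 278.22303283] [-46.37145493 -16.83619156  14.9349237  130.38411912  23.7350749
  56.50770344  29.23164948]
[-0.0466, -0.1361, 0.0462] [2.41, -5.32, 7.05] | mm 151 deg 9
[-0.058, -0.1275, 0.0566] [2.41, -5.32, 7.05] | mm 151 deg 9
```

>>> {"method": "drive_tool", "body": {
  "commands": [
    [[-0.05,-0.04,0.02],[0,0,0],100],
    [[-0.09,-0.09,0.02],[1,0,2],100],
    [[-0.1,-0.14,0.03],[1,0,4],100],
    [[-0.11,-0.19,0.04],[2,-3,7],100],
    [[-0.11,-0.24,0.05],[3,-6,10],100]
  ]
}}

```text
time: 2.98
ee_pos: [415.7, -226.0, 273.9]
tool_rot: [-179.6, 25.4, 151.9]
ft_force: [0.3, -0.1, -0.1]
width: 85.6
gripper_force: 0.0
```

Run:
```python
from h import *
R=target(-32.6,25,-1)
g=tcp([437,-279,45],R)
print(cur()[0],telemetry.get_state()['tool_rot'],telemetry.get_state()['qpos'])
s=snapshot('wrist');save(s,'w1.png')
print([(np.round(d['at']).tolist(),round(d['confidence'],2)) for d in spotter.mark_of('red_jar','wrist')])
seg([(g+[0,0,120],R),(g,R)],290)
```

```text
[ 415.69102802 -226.02875401  273.88863676] [-179.59729388   25.44652041  151.90094988] [-27.6604529  -15.66902473  39.72860055 129.4518145   26.20778224
  40.51180929  58.20997002]
[([441.0, -278.0, -2.0], 0.82)]
[0.0043, -0.0325, 0.1357] [1.33, 0.23, 3.77] | mm 140 deg 4
[0.0507, 0.0, 0.1088] [0.0, -0.0, -0.0] | mm 120 deg 0
```

>>> {"method": "drive_tool", "body": {
  "commands": [
    [[0.004,-0.032,0.06],[0,0,2],100],
    [[0.004,-0.032,0.1357],[1.3,0,3.8],100],
    [[0.004,-0.032,0.1357],[1.3,0,3.8],100],
    [[0.015,-0.032,0.16],[1.3,0,3.8],100],
    [[0.026,-0.032,0.183],[1.3,0,3.8],100]
  ]
}}

```text
time: 3.7
ee_pos: [450.6, -277.5, 100.5]
tool_rot: [179.9, 25.4, 148.1]
ft_force: [2.1, 0.4, -0.1]
width: 85.6
gripper_force: 0.0
```

Run:
```python
from h import *
R=target(-32.6,25,-1)
s=snapshot('wrist');save(s,'w2.png')
a=[(np.round(d['at']).tolist(),round(d['confidence'],2)) for d in spotter.mark_of('red_jar','wrist')];print(a)
g=tcp([439,-279,43],R)
print(cur()[0],g,telemetry.get_state()['tool_rot'],telemetry.get_state()['qpos'])
seg([(g,R)],290)
```

```text
[([442.0, -279.0, -0.0], 0.82)]
[ 446.52546336 -277.90187469   98.01596677] [ 445.76467958 -283.32619308   25.78015205] [179.87677713  24.9546426  147.79873162] [ -0.88378862  16.02384183  29.70020982 134.83694741 -41.52270347
   8.18741594 123.96880158]
[0.0284, -0.0051, 0.0664] [0.29, -0.05, 0.36] | mm 72 deg 0
```

View pics/w2.png

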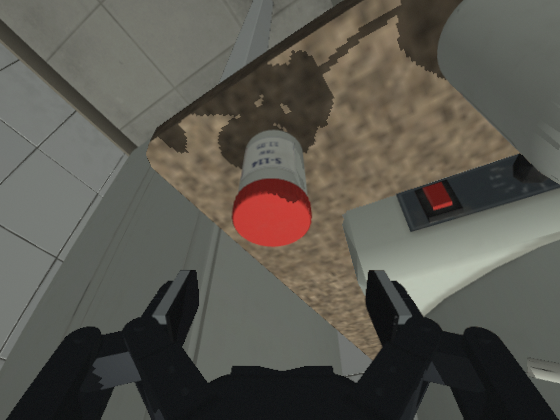

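```bash
cat > kin.py <<'E'
import numpy as np, itertools
from scipy.optimize import least_squares
from scipy.spatial.transform import Rotation as Ro
D=[([-77.303,23.554,-.728,91.456,.321,64.991,-4.71],[178.61,598.938,231.297],[180,0,163.397]),
([-46.37145493,-16.83619156,14.9349237,130.38411912,23.7350749,56.50770344,29.23164948],[374.066,39.507,278.223],[-178.4,19.1,162.7]),
([-27.6604529,-15.66902473,39.72860055,129.4518145,26.20778224,40.51180929,58.20997002],[415.691,-226.029,273.889],[-179.597,25.447,151.901]),
([-0.88378862,16.02384183,29.70020982,134.83694741,-41.52270347,8.18741594,123.96880158],[446.525,-277.902,98.016],[179.877,24.955,147.799])]
def fk(q,P):
    h,a,b,c,e1,e2,d,o1,o7=P[:9];s=P[9:]
    r=lambda ax,v:Ro.from_euler(ax,v,degrees=True)
    R=r('z',s[0]*q[0]+o1);p=np.array([0,0,h])
    R=R*r('y',q[1])*r('z',s[1]*q[2]);p=p+R.apply([e1,0,a])
    R=R*r('y',q[3]);p=p+R.apply([e2,0,b]);R=R*r('z',s[2]*q[4])
    R=R*r('y',q[5])
    p=p+R.apply([d,0,0]);R=R*r('z',s[3]*q[6]+o7);p=p+R.apply([0,0,c]);return p,R
def fit():
    best=None
    for s in itertools.product([1,-1],repeat=4):
        for o7 in (0,90,180,-90):
            def f(x):
                o=[]
                for q,p,e in D:
                    pp,R=fk(q,list(x)+list(s)); o+=list((pp-p)/5)+list((R.inv()*Ro.from_euler('xyz',e,degrees=True)).as_rotvec()*57.3)
                return o
            L=least_squares(f,[350,400,400,250,0,0,0,0,o7],max_nfev=60)
            if best is None or L.cost<best[0]: best=(L.cost,list(L.x)+list(s))
    return best
if __name__=='__main__':
    b=fit();print(b[0],np.round(b[1],2).tolist());P=b[1]
    for q,p,e in D:
        pp,R=fk(q,P);print(np.round(pp-p,1),np.round(R.as_euler('xyz',degrees=True),1),e)
E
python3 kin.py
```

```text
5.228369709483531 [388.23, 535.98, 479.12, 429.57, -10.53, 22.56, 4.29, -4.3, 85.97, -1.0, -1.0, -1.0, -1.0]
[-1.6  0.4 -0.1] [180.   -0.  163.1] [180, 0, 163.397]
[-3.9  0.3 -1.8] [-177.    18.9  162.7] [-178.4, 19.1, 162.7]
[3.5 0.4 2.7] [-177.7   25.4  152.1] [-179.597, 25.447, 151.901]
[ 0.6  1.2 -0.8] [-178.2   24.9  147.9] [179.877, 24.955, 147.799]
```

```bash
cat >> kin.py <<'E'
P0=[388.23,535.98,479.12,429.57,-10.53,22.56,4.29,-4.3,85.97,-1,-1,-1,-1]
LO=np.array([-169.25,-16.82,-84.01,7.8,-59.2,7.22,-163.78]);HI=np.array([169.25,113.86,82.57,145.47,239.2,106.19,163.78])
def ik(p,R,q0,n=12,seed=0,m=2):
    rng=np.random.default_rng(seed);best=None
    for i in range(n):
        x0=np.clip(np.array(q0)+(rng.normal(size=7)*25 if i else 0),LO+m+.1,HI-m-.1)
        def f(q):
            pp,RR=fk(q,P0);return np.r_[(pp-p)/2,(RR.inv()*R).as_rotvec()*57.3,(q-q0)*.002]
        L=least_squares(f,x0,bounds=(LO+m,HI-m),max_nfev=80)
        if best is None or L.cost<best[0]: best=(L.cost,L.x)
    return best
E
python3 - <<'E'
from h import *; from kin import *
q0=np.array([-30,10,0,125,0,30,90.])
for nm,pt,az,tl in [('red',[439,-279,43],-32.6,[0,15,25,35]),('mouth',lane(-215,0,46),LA,[0,15,25,35]),('mouthhi',lane(-225,0,150),LA,[0,25]),('blue',[444,-22,43],-3,[0,15,25]),('push',lane(-150,0,50),LA,[25,30,35,40,45]),('amber',[517,460,45],42,[0,15,25,35]),('amberL',[517,460,45],LA,[15,25,35])]:
    for t in tl:
        R=target(az,t,-1);c,q=ik(tcp(pt,R),R,q0,6);print(nm,t,round(c,2),np.round(q).tolist())
E
```

```text
red 0 0.01 [16.0, 31.0, 15.0, 114.0, -13.0, 37.0, 98.0]
red 15 0.01 [23.0, 25.0, 6.0, 128.0, -12.0, 12.0, 98.0]
red 25 0.07 [64.0, 32.0, -43.0, 137.0, 112.0, 22.0, -20.0]
red 35 0.6 [88.0, 77.0, -82.0, 143.0, 124.0, 74.0, -7.0]
mouth 0 0.0 [-31.0, 28.0, 5.0, 118.0, -4.0, 34.0, 78.0]
mouth 15 0.0 [-40.0, 23.0, 11.0, 131.0, -4.0, 11.0, 76.0]
mouth 25 0.06 [4.0, 31.0, -44.0, 140.0, 108.0, 29.0, -34.0]
mouth 35 10.35 [22.0, 72.0, -82.0, 143.0, 115.0, 82.0, -26.0]
mouthhi 0 0.0 [-31.0, 17.0, 4.0, 116.0, -2.0, 47.0, 76.0]
mouthhi 25 0.01 [-48.0, 6.0, 15.0, 138.0, 25.0, 14.0, 45.0]
blue 0 0.0 [-9.0, 26.0, 9.0, 123.0, -7.0, 31.0, 93.0]
blue 15 0.01 [-15.0, 22.0, 16.0, 137.0, -39.0, 9.0, 125.0]
blue 25 3.25 [59.0, 61.0, -82.0, 143.0, 103.0, 61.0, -4.0]
push 25 0.05 [-7.0, 29.0, -28.0, 132.0, 100.0, 19.0, -24.0]
push 30 0.07 [9.0, 38.0, -50.0, 136.0, 115.0, 37.0, -34.0]
push 35 0.08 [10.0, 43.0, -52.0, 140.0, 126.0, 46.0, -44.0]
push 40 0.09 [9.0, 48.0, -52.0, 143.0, 135.0, 57.0, -51.0]
push 45 4.75 [23.0, 91.0, -82.0, 143.0, 138.0, 99.0, -18.0]
amber 0 0.01 [-44.0, 42.0, -3.0, 89.0, 2.0, 48.0, 85.0]
amber 15 0.0 [-45.0, 36.0, -2.0, 105.0, 2.0, 24.0, 85.0]
amber 25 0.01 [-55.0, 35.0, 12.0, 115.0, -47.0, 9.0, 131.0]
amber 35 0.06 [-4.0, 50.0, -54.0, 123.0, 120.0, 35.0, -15.0]
amberL 15 0.01 [-62.0, 38.0, 15.0, 103.0, -1.0, 28.0, 51.0]
amberL 25 0.01 [-72.0, 38.0, 21.0, 110.0, 13.0, 15.0, 33.0]
amberL 35 0.06 [-53.0, 38.0, -9.0, 117.0, 94.0, 28.0, -44.0]
```

Run:
```python
from h import *
R=target(-32.6,12,-1)
g=tcp([440.5,-279,42],R);print(g)
p,R0=cur()
for q in [g+[0,0,72],g]: print(np.round(R0.inv().apply(q-p)/1000,4),(R0.inv()*R).as_rotvec(degrees=True).round(1))
```

```text
[ 443.82795834 -281.12831815   23.41519559]
[ 0.0016 -0.0042  0.0021] [ 0.2 13.   0.4]
[ 0.032  -0.0043  0.0674] [ 0.2 13.   0.4]
```

>>> {"method": "drive_tool", "body": {
  "commands": [
    [[0.0016,-0.0042,0.002],[0.2,8,0.4],100],
    [[0.0016,-0.0042,0.002],[0.2,13,0.4],100],
    [[0.012,-0.0042,0.024],[0.2,13,0.4],100],
    [[0.022,-0.0043,0.046],[0.2,13,0.4],100],
    [[0.032,-0.0043,0.0674],[0.2,13,0.4],100]
  ]
}}

```text
time: 4.42
ee_pos: [448.3, -281.4, 28.8]
tool_rot: [-180.0, 12.5, 147.7]
ft_force: [1.4, 0.6, -0.2]
width: 85.0
gripper_force: 0.0
```

>>> {"method": "drive_tool", "body": {
  "commands": [
    [[0,0,0],[0,0,0],100],
    [[0,0,0],[0,0,0],35],
    [[0,0,0],[0,0,0],35],
    [[0,0,0],[0,0,0],35],
    [[0,0,0],[0,0,0],35]
  ]
}}

```text
time: 5.05
ee_pos: [448.0, -282.2, 28.7]
tool_rot: [179.9, 12.5, 147.6]
ft_force: [-0.8, 2.1, 8.5]
width: 46.3
gripper_force: 59.6
```

Run:
```python
from h import *
st=telemetry.get_state();print(st['ee_pos'],st['tool_rot'],st['qpos'].round(1),st['width'],st['gripper_force'])
R1=target(-10,8,-1);R2=target(LA,12,-1)
p=st['ee_pos']
seg([(p+[-5,0,215],target(-25,8,-1)),([430,-50,300],R1),(tcp(lane(-215,0,150),R2),R2)],280)
```

```text
[ 447.98081304 -282.15893084   28.69930791] [179.90245898  12.51839124 147.56507541] [ -0.4  29.1  33.5 126.9 -45.   21.1 126.8] 46.34336069873489 59.57524359226227
[-0.0425, -0.0023, -0.2108] [-1.23, 4.52, -7.31] | mm 215 deg 9
[0.101, 0.2049, -0.071] [-2.09, -0.0, -14.85] | mm 239 deg 15
[0.0212, 0.1195, 0.0821] [-1.86, -1.98, -10.54] | mm 147 deg 11
[0.0021, 0.119, 0.0856] [-1.86, -1.98, -10.54] | mm 147 deg 11
```

>>> {"method": "drive_tool", "body": {
  "commands": [
    [[-0.01,0,-0.045],[0,1,-1],35],
    [[-0.02,0,-0.09],[0,3,-3],35],
    [[-0.03,0,-0.14],[-1,5,-5],35],
    [[-0.037,0,-0.18],[-1,8,-6],35],
    [[-0.0425,-0.002,-0.215],[-1.2,10,-7],35]
  ]
}}

```text
time: 5.68
ee_pos: [441.7, -281.3, 248.6]
tool_rot: [179.7, 2.4, 154.7]
ft_force: [0.5, 0.4, -2.1]
width: 46.3
gripper_force: 61.6
```

Run:
```python
from h import *
st=telemetry.get_state();print(st['ee_pos'],st['tool_rot'],st['qpos'].round(1),st['width'],st['gripper_force'])
R1=target(-10,2,-1);R2=target(LA,8,-1)
seg([([430,-50,300],R1),(tcp(lane(-217,0,160),R2),R2)],290)
```

```text
[ 441.70426934 -281.25425717  248.55893569] [179.67343851   2.36868069 154.67421704] [-19.4  16.3  58.1 108.6 -16.7  61.4 109.9] 46.3226586973959 61.56113862991333
[0.1073, 0.2043, -0.0548] [-0.26, 0.41, -15.31] | mm 237 deg 15
[0.0278, 0.2379, 0.1579] [-1.87, -5.93, -21.33] | mm 287 deg 22
```

>>> {"method": "drive_tool", "body": {
  "commands": [
    [[0.02,0.04,-0.03],[0,0,-3],35],
    [[0.05,0.09,-0.05],[0,0,-6],35],
    [[0.075,0.14,-0.055],[0,0.4,-10],35],
    [[0.1,0.19,-0.055],[0,0.4,-14],35],
    [[0.107,0.204,-0.055],[0,0.4,-15.3],35]
  ]
}}

```text
time: 6.3
ee_pos: [429.8, -47.2, 298.2]
tool_rot: [-179.8, 2.0, 170.3]
ft_force: [0.2, -1.7, -0.9]
width: 46.3
gripper_force: 61.7
```

Run:
```python
from h import *
st=telemetry.get_state();print(st['ee_pos'],st['tool_rot'],st['qpos'].round(1),st['width'],st['gripper_force'])
R2=target(LA,8,-1)
seg([(tcp(lane(-217,0,160),R2),R2)],290)
```

```text
[429.81905566 -47.24567354 298.24568512] [-179.82906668    1.99694214  170.30693979] [-51.1  -4.4  49.1 114.5   4.2  66.5  76.6] 46.26493722516962 61.7274284362793
[0.0258, 0.2358, 0.1556] [-2.01, -5.97, -21.01] | mm 284 deg 22
```

>>> {"method": "drive_tool", "body": {
  "commands": [
    [[0.01,0.06,0.02],[0,0,-4],35],
    [[0.015,0.12,0.05],[0,-1,-9],35],
    [[0.02,0.17,0.09],[-1,-3,-14],35],
    [[0.025,0.215,0.13],[-2,-5,-19],35],
    [[0.026,0.236,0.1556],[-2,-6,-21],35]
  ]
}}

```text
time: 6.92
ee_pos: [450.8, 185.7, 139.1]
tool_rot: [-179.8, 8.0, -168.8]
ft_force: [0.6, -0.3, -0.0]
width: 46.5
gripper_force: 61.7
```

Run:
```python
from h import *
st=telemetry.get_state();print(st['ee_pos'],st['tool_rot'],st['qpos'].round(1),st['width'],st['gripper_force'])
s=snapshot('wrist');save(s,'w3.png')
for n in ['lane_mouth','reader_bar','lane_line']:
  print(n,[(np.round(d['at']).tolist(),round(d['confidence'],2)) for d in spotter.mark_of(n,'wrist')])
R2=target(LA,10,-1); print('mouth est',lane(-215))
seg([(tcp(lane(-215,0,53.5),R2)+[0,0,30],R2),(tcp(lane(-215,0,53.5),R2),R2)],290)
```

```text
[450.7616281  185.74351827 139.08963869] [-179.84649074    7.99388218 -168.81650871] [-60.8  13.9  36.  124.   -9.8  37.3  82.4] 46.4710880854217 61.68184161186218
lane_mouth [([454.0, 190.0, 2.0], 0.93)]
reader_bar [([496.0, 198.0, 167.0], 0.87)]
lane_line []
mouth est [448.74169746 188.00367182   0.        ]
[0.0088, 0.005, 0.0752] [-0.26, -2.07, -0.41] | mm 76 deg 2
[0.0052, -0.0, 0.0295] [0.0, 0.0, 0.0] | mm 30 deg 0
```

View pics/w3.png

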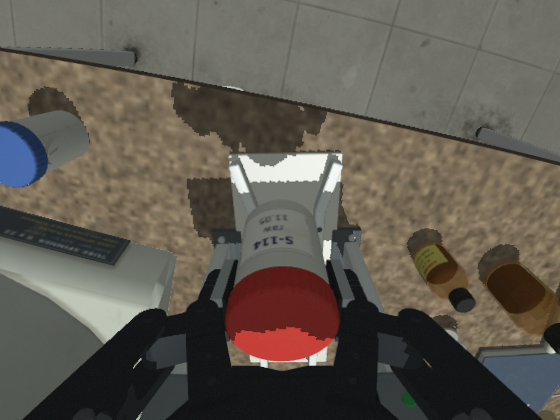

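Run:
```python
from h import *
R2=target(LA,12.5,-1)
def T(x,z): 
    g=tcp(lane(x,0,0),R2); g[2]=z; return g
p,R0=cur()
seg([(T(-216,60),R2),(T(-214,36.5),R2),(T(-190,35.5),R2)],290)
```

```text
[0.0097, 0.005, 0.0799] [-0.26, -4.57, -0.4] | mm 81 deg 5
[0.0031, -0.0, 0.0234] [0.0, 0.0, 0.0] | mm 24 deg 0
[-0.0232, 0.0, 0.0062] [0.0, 0.0, 0.0] | mm 24 deg 0
```

>>> {"method": "drive_tool", "body": {
  "commands": [
    [[0.005,0.005,0.04],[-0.26,-3,-0.4],35],
    [[0.0097,0.005,0.0799],[-0.26,-4.6,-0.4],35],
    [[0.0097,0.005,0.0799],[-0.26,-4.6,-0.4],35],
    [[0.011,0.005,0.091],[-0.26,-4.6,-0.4],35],
    [[0.0128,0.005,0.103],[-0.26,-4.6,-0.4],35]
  ]
}}

```text
time: 7.75
ee_pos: [453.3, 190.8, 37.9]
tool_rot: [179.8, 12.8, -168.6]
ft_force: [0.1, 0.1, -1.3]
width: 46.4
gripper_force: 61.8
```

Run:
```python
from h import *
st=telemetry.get_state();print(st['ee_pos'],st['tool_rot'],st['ft_force'],st['qpos'].round(1),st['width'],st['gripper_force'])
R2=target(LA,12.5,-1)
def T(x,z): 
    g=tcp(lane(x,0,0),R2); g[2]=z; return g
p,R0=cur();print(T(-214,36.5))
seg([(T(-190,35.5),R2)],290)
```

```text
[453.29382939 190.78592533  37.8967298 ] [ 179.80147476   12.76854236 -168.57504493] [ 0.13828799  0.1426547  -1.26331984] [-51.9  23.6  24.8 131.2 -21.6  16.   91.7] 46.419579337576714 61.77017569541931
[453.75318941 189.01416585  36.5       ]
[-0.023, -0.0019, 0.0077] [0.2, 0.27, 0.02] | mm 24 deg 0
```

>>> {"method": "drive_tool", "body": {
  "commands": [
    [[-0.006,-0.0019,0.003],[0,0,0],35],
    [[-0.012,-0.0019,0.004],[0,0,0],35],
    [[-0.018,-0.0019,0.006],[0,0,0],35],
    [[-0.023,-0.0019,0.0077],[0,0,0],35],
    [[-0.023,-0.0019,0.0077],[0,0,0],35]
  ]
}}

```text
time: 8.38
ee_pos: [477.0, 193.4, 34.8]
tool_rot: [179.9, 12.7, -168.6]
ft_force: [1.0, -0.7, 3.8]
width: 46.2
gripper_force: 61.7
```

>>> {"method": "drive_tool", "body": {
  "commands": [
    [[0,0,0],[0,0,0],35],
    [[0,0,0],[0,0,0],80],
    [[0,0,0],[0,0,0],80],
    [[0.01,0,-0.045],[0,0,0],80],
    [[0.02,0,-0.09],[0,0,0],80]
  ]
}}

```text
time: 9.0
ee_pos: [436.4, 184.1, 117.7]
tool_rot: [180.0, 12.5, -168.6]
ft_force: [0.4, 0.9, 1.5]
width: 68.4
gripper_force: 0.0
```

Run:
```python
from h import *
st=telemetry.get_state();print(st['ee_pos'],st['tool_rot'],st['ft_force'],st['qpos'].round(1),st['width'],st['gripper_force'])
for c in ['wrist','side']:
  s=snapshot(c);save(s,'x4%s.png'%c)
  print(c,[(np.round(d['at']).tolist(),round(d['confidence'],2)) for d in spotter.mark_of('red_jar',c)])
print(lane(-193))
Rb=target(-3,6,-1);g=tcp([444,-22,44],Rb)
seg([([430,150,220],target(5,6,-1)),(g+[0,0,110],Rb),(g,Rb)],290)
```

```text
[436.39794706 184.1253359  117.74145347] [ 179.9970161    12.45725501 -168.56982279] [0.41482214 0.92970336 1.48476097] [-65.7  13.1  38.9 130.5  -9.9  27.7  81.4] 68.38407243837841 0.0
wrist [([468.0, 192.0, 5.0], 0.75)]
side [([468.0, 189.0, 8.0], 0.7)]
[470.3076633  192.35213331   0.        ]
[-0.0085, -0.0337, -0.1026] [1.26, 6.63, 6.49] | mm 108 deg 9
[0.008, -0.1728, 0.0845] [0.84, -0.0, 7.96] | mm 193 deg 8
[0.0115, 0.0, 0.1094] [0.0, 0.0, -0.0] | mm 110 deg 0
```

>>> {"method": "drive_tool", "body": {
  "commands": [
    [[0,-0.01,-0.05],[0.5,3,2],80],
    [[-0.0085,-0.0337,-0.1],[1.2,6.6,6],80],
    [[-0.006,-0.08,-0.085],[1.5,6.6,8],85],
    [[-0.003,-0.13,-0.055],[1.8,6.6,11],85],
    [[-0.0,-0.185,-0.025],[2.1,6.6,14],85]
  ]
}}

```text
time: 9.82
ee_pos: [469.4, 1.9, 140.4]
tool_rot: [179.7, 5.9, 177.3]
ft_force: [1.2, 1.7, 0.7]
width: 72.4
gripper_force: 0.0
```

Run:
```python
from h import *
st=telemetry.get_state();print(st['ee_pos'],st['tool_rot'],st['ft_force'],st['qpos'].round(1),st['width'],st['gripper_force'])
s=snapshot('wrist')
print([(np.round(d['at']).tolist(),round(d['confidence'],2)) for d in spotter.mark_of('blue_jar','wrist')])
Rb=target(-3,6,-1);g=tcp([444,-22,44],Rb)
seg([(g+[0,0,80],Rb),(g,Rb)],290)
```

```text
[469.37948716   1.85016712 140.42902664] [179.72986805   5.93105915 177.31463532] [1.18676599 1.66927122 0.73802957] [-49.5  15.4  50.9 125.2 -18.4  40.4 100.7] 72.41784842452454 0.0
[([446.0, -19.0, -5.0], 0.86)]
[0.024, -0.0182, 0.0314] [-0.08, -0.3, -0.38] | mm 44 deg 0
[0.0084, 0.0, 0.0796] [0.0, 0.0, -0.0] | mm 80 deg 0
```

>>> {"method": "drive_tool", "body": {
  "commands": [
    [[0.024,-0.0192,0.01],[0,0,0],100],
    [[0.024,-0.0192,0.0314],[0,0,0],100],
    [[0.027,-0.0192,0.055],[0,0,0],100],
    [[0.03,-0.0192,0.083],[0,0,0],100],
    [[0.0324,-0.0192,0.111],[0,0,0],100]
  ]
}}

```text
time: 10.55
ee_pos: [446.7, -14.9, 26.1]
tool_rot: [179.8, 5.8, 177.3]
ft_force: [1.0, -0.5, 0.8]
width: 85.5
gripper_force: 0.0
```

>>> {"method": "drive_tool", "body": {
  "commands": [
    [[0,0,0],[0,0,0],100],
    [[0,0,0],[0,0,0],35],
    [[0,0,0],[0,0,0],35],
    [[0,0,0],[0,0,0],35],
    [[0,0,0],[0,0,0],35]
  ]
}}

```text
time: 11.18
ee_pos: [448.0, -14.7, 29.1]
tool_rot: [179.7, 6.0, 177.3]
ft_force: [-2.0, -1.4, 4.7]
width: 46.7
gripper_force: 60.1
```

Run:
```python
from h import *
st=telemetry.get_state();print(st['ee_pos'],st['tool_rot'],st['ft_force'],st['qpos'].round(1),st['width'],st['gripper_force'])
p,R=cur(); print('grasp',p-R.apply([0,0,19]))
R2=target(LA,5.7,-1)
def T(x,z): 
    g=tcp(lane(x,0,0),R2); g[2]=z; return g
seg([(p+[-10,40,110],target(0,5.7,-1)),(T(-252,130),R2),(T(-252,38),R2)],290)
```

```text
[447.98822128 -14.70240686  29.08599134] [179.68536814   6.03090682 177.32055089] [-2.01722912 -1.38898743  4.67505943] [-33.4  25.6  35.4 132.3 -36.6  24.6 119.1] 46.67824231935513 60.10696694254875
grasp [445.98932287 -14.7133093   47.98054839]
[0.0002, 0.0401, -0.1104] [0.04, 0.34, -2.66] | mm 117 deg 3
[0.0245, 0.1558, 0.0067] [-1.13, 0.0, -11.34] | mm 158 deg 11
[0.0091, 0.0, 0.0915] [0.0, 0.0, -0.0] | mm 92 deg 0
```

>>> {"method": "drive_tool", "body": {
  "commands": [
    [[0,0.005,-0.05],[0,0,0],35],
    [[0,0.02,-0.1],[0,0,-2],35],
    [[0.003,0.06,-0.11],[0,0.3,-5],35],
    [[0.01,0.11,-0.108],[0,0.3,-8],35],
    [[0.015,0.16,-0.104],[-1,0.3,-12],35]
  ]
}}

```text
time: 11.8
ee_pos: [428.8, 148.3, 131.7]
tool_rot: [179.8, 5.7, -170.5]
ft_force: [0.7, 0.6, 0.2]
width: 46.4
gripper_force: 61.3
```

Run:
```python
from h import *
st=telemetry.get_state();print(st['ee_pos'],st['tool_rot'],st['ft_force'],st['qpos'].round(1),st['width'],st['gripper_force'])
R2=target(LA,5.9,-1)
def T(x,z): 
    g=tcp(lane(x,0,0),R2); g[2]=z; return g
seg([(T(-254,100),R2),(T(-254,36.5),R2)],290)
```

```text
[428.78598023 148.28489125 131.70501347] [ 179.80348599    5.74901432 -170.45153664] [0.69033634 0.64554918 0.18515722] [-68.5  14.4  49.6 127.4 -16.2  38.5  91.5] 46.416207607536165 61.325061321258545
[0.0139, 0.0346, 0.0306] [0.01, -0.15, -1.84] | mm 48 deg 2
[0.0065, 0.0, 0.0632] [-0.0, -0.0, -0.0] | mm 64 deg 0
```

>>> {"method": "drive_tool", "body": {
  "commands": [
    [[0.014,0.033,0.015],[0,-0.2,-1.8],35],
    [[0.014,0.0346,0.0306],[0,-0.2,-1.8],35],
    [[0.016,0.0346,0.052],[0,-0.2,-1.8],35],
    [[0.018,0.0346,0.073],[0,-0.2,-1.8],35],
    [[0.0204,0.0346,0.0938],[0,-0.2,-1.8],35]
  ]
}}

```text
time: 12.42
ee_pos: [412.5, 178.8, 35.3]
tool_rot: [-179.9, 5.9, -168.8]
ft_force: [-1.4, 0.1, -0.7]
width: 46.2
gripper_force: 61.3
```

Run:
```python
from h import *
st=telemetry.get_state();print(st['ee_pos'],st['tool_rot'],st['ft_force'],st['qpos'].round(1),st['width'],st['gripper_force'])
s=snapshot('wrist');save(s,'w5.png')
R2=target(LA,5.9,-1)
def T(x,z): 
    g=tcp(lane(x,0,0),R2); g[2]=z; return g
a=np.radians(LA);d=cur()[0]-R2.apply([0,0,19])-L0;print('lane xy',d[0]*np.cos(a)+d[1]*np.sin(a),-d[0]*np.sin(a)+d[1]*np.cos(a))
seg([(T(-225,36.5),R2),(T(-199,36),R2)],290)
```

```text
[412.51146562 178.76429574  35.34692212] [-179.92217265    5.898765   -168.77375541] [-1.42740277  0.11394827 -0.67469112] [-60.2  24.9  35.7 131.7 -30.7  25.  101. ] 46.22819131838689 61.34822487831116
lane xy -255.30263267094526 -2.4151469755611075
[-0.0304, 0.0025, 0.0003] [-0.17, -0.11, -0.17] | mm 31 deg 0
[-0.0258, 0.0, 0.0032] [-0.0, 0.0, 0.0] | mm 26 deg 0
```

View pics/w5.png

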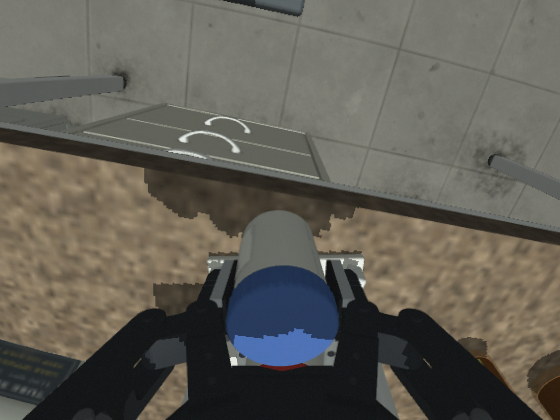

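>>> {"method": "drive_tool", "body": {
  "commands": [
    [[-0.004,0.001,-0.002],[0,0,0],35],
    [[-0.018,0.0025,-0.001],[0,0,0],35],
    [[-0.032,0.0025,0.001],[0,0,0],35],
    [[-0.046,0.0025,0.002],[0,0,0],35],
    [[-0.0562,0.0025,0.0035],[0,0,0],35]
  ]
}}

```text
time: 13.1
ee_pos: [468.5, 191.7, 37.8]
tool_rot: [-179.9, 5.9, -168.8]
ft_force: [-0.0, -0.2, -0.5]
width: 46.3
gripper_force: 61.3
```

>>> {"method": "drive_tool", "body": {
  "commands": [
    [[0,0,0],[0,0,0],35],
    [[0,0,0],[0,0,0],80],
    [[0,0,0],[0,0,0],85],
    [[0.01,0,-0.045],[0,0,0],85],
    [[0.02,0,-0.1],[0,0,0],85]
  ]
}}

```text
time: 13.72
ee_pos: [436.5, 185.1, 135.3]
tool_rot: [-179.8, 5.7, -168.8]
ft_force: [-0.1, 1.6, 1.7]
width: 72.2
gripper_force: 0.0
```

Run:
```python
from h import *
st=telemetry.get_state();print(st['ee_pos'],st['tool_rot'],st['ft_force'],st['qpos'].round(1),st['width'],st['gripper_force'])
for c in ['wrist','side','top']:
  s=snapshot(c);save(s,'x6%s.png'%c)
  for n in ['red_jar','blue_jar','amber_bottle']:
    print(c,n,[(np.round(d['at']).tolist(),round(d['confidence'],2)) for d in spotter.mark_of(n,c)])
Ra=target(30,10,-1);g=tcp([517,460,57],Ra)
seg([([430,250,260],target(20,6,-1)),(g+[0,0,140],Ra),(g,Ra)],290)
```

```text
[436.51747597 185.0725922  135.3248414 ] [-179.77551997    5.71097528 -168.84518127] [-0.09473573  1.55071437  1.74994223] [-71.2  16.5  49.  124.5 -17.1  40.1  89.8] 72.18264501989967 0.0
wrist red_jar [([658.0, 233.0, -2.0], 0.49)]
wrist blue_jar [([466.0, 187.0, 4.0], 0.65)]
wrist amber_bottle [([519.0, 462.0, -1.0], 0.63), ([505.0, 360.0, 2.0], 0.62)]
side red_jar [([514.0, 200.0, 5.0], 0.84)]
side blue_jar [([463.0, 186.0, 6.0], 0.55)]
side amber_bottle []
top red_jar [([513.0, 195.0, 7.0], 0.38)]
top blue_jar [([465.0, 186.0, 6.0], 0.57)]
top amber_bottle [([519.0, 458.0, -5.0], 0.85), ([506.0, 359.0, 1.0], 0.53), ([450.0, 188.0, 7.0], 0.25)]
[-0.0177, 0.0646, -0.1246] [-1.09, -0.22, -8.82] | mm 141 deg 9
[-0.1474, 0.1682, 0.0977] [-1.39, -3.99, -9.9] | mm 244 deg 11
[0.0243, -0.0, 0.1379] [-0.0, 0.0, -0.0] | mm 140 deg 0
```

>>> {"method": "drive_tool", "body": {
  "commands": [
    [[0,0.01,-0.05],[0,0,-2],85],
    [[-0.0177,0.05,-0.11],[-1,-0.2,-6],100],
    [[-0.04,0.09,-0.124],[-1.5,-1,-10],100],
    [[-0.08,0.135,-0.1],[-2,-2,-13],100],
    [[-0.12,0.18,-0.07],[-2.3,-3,-16],100]
  ]
}}

```text
time: 14.95
ee_pos: [510.3, 381.6, 219.1]
tool_rot: [179.8, 9.0, -152.5]
ft_force: [-0.4, -0.1, 0.9]
width: 85.1
gripper_force: 0.0
```

Run:
```python
from h import *
st=telemetry.get_state();print(st['ee_pos'],st['tool_rot'],st['ft_force'],st['qpos'].round(1),st['width'],st['gripper_force'])
s=snapshot('wrist')
print([(np.round(d['at']).tolist(),round(d['confidence'],2)) for d in spotter.mark_of('amber_bottle','wrist')])
Ra=target(30,10,-1);g=tcp([518.5,460,57],Ra)
seg([(g+[0,0,110],Ra),(g,Ra)],290)
```

```text
[510.32958091 381.57957796 219.09410792] [ 179.80674412    8.98335275 -152.51616435] [-0.41196522 -0.05040559  0.88486467] [-75.7  24.9  45.6 100.8 -20.9  53.7  94.6] 85.05983532884574 0.0
[([506.0, 357.0, 2.0], 0.96), ([519.0, 460.0, -3.0], 0.78), ([466.0, 188.0, 4.0], 0.36)]
[-0.0373, 0.0636, 0.0715] [-0.5, -1.42, -2.24] | mm 103 deg 3
[0.0191, -0.0, 0.1083] [0.0, 0.0, 0.0] | mm 110 deg 0
```

>>> {"method": "drive_tool", "body": {
  "commands": [
    [[-0.03,0.05,0.02],[-0.5,-1.4,-2.2],100],
    [[-0.0373,0.0636,0.05],[-0.5,-1.4,-2.2],100],
    [[-0.0373,0.0636,0.0715],[-0.5,-1.4,-2.2],100],
    [[-0.0373,0.0636,0.0715],[-0.5,-1.4,-2.2],100],
    [[-0.034,0.0636,0.091],[-0.5,-1.4,-2.2],100]
  ]
}}

```text
time: 15.68
ee_pos: [524.3, 456.6, 136.8]
tool_rot: [179.7, 10.5, -150.6]
ft_force: [0.3, -0.1, 0.0]
width: 85.8
gripper_force: 0.0
```

Run:
```python
from h import *
st=telemetry.get_state();print(st['ee_pos'],st['tool_rot'],st['ft_force'],st['qpos'].round(1))
Ra=target(30,10,-1);g=tcp([518.5,460,57],Ra)
seg([(g,Ra)],290)
```

```text
[524.28387492 456.63820144 136.75388761] [ 179.70184602   10.50772546 -150.59157916] [ 0.25939872 -0.1128219   0.0413478 ] [-73.5  34.6  39.8  98.3 -27.5  46.2  96.2]
[0.018, 0.0053, 0.0968] [0.19, 0.51, -0.58] | mm 99 deg 1
```

>>> {"method": "drive_tool", "body": {
  "commands": [
    [[0.005,0.0053,0.03],[0,0,0],100],
    [[0.01,0.0053,0.055],[0,0,0],100],
    [[0.014,0.0053,0.075],[0,0,0],100],
    [[0.017,0.0053,0.088],[0,0,0],100],
    [[0.018,0.0053,0.0968],[0,0,0],100]
  ]
}}

```text
time: 16.3
ee_pos: [519.4, 461.9, 36.0]
tool_rot: [179.7, 10.3, -150.5]
ft_force: [-0.5, -0.5, 0.4]
width: 85.4
gripper_force: 0.0
```

>>> {"method": "drive_tool", "body": {
  "commands": [
    [[0,0,0],[0,0,0],100],
    [[0,0,0],[0,0,0],35],
    [[0,0,0],[0,0,0],35],
    [[0,0,0],[0,0,0],35],
    [[0,0,0],[0,0,0],35]
  ]
}}

```text
time: 16.92
ee_pos: [519.7, 462.7, 37.5]
tool_rot: [179.7, 10.4, -150.5]
ft_force: [-0.6, -1.4, 6.0]
width: 45.8
gripper_force: 62.3
```

Run:
```python
from h import *
st=telemetry.get_state();print(st['ee_pos'],st['tool_rot'],st['ft_force'],st['qpos'].round(1),st['width'],st['gripper_force'])
s=snapshot('wrist');save(s,'w7.png')
p,R=cur(); print('grasp',p-R.apply([0,0,19]))
t=st['tool_rot'][1]
seg([(p+[-20,-20,150],target(30,t,-1)),([445,280,230],target(20,t,-1)),(tcp(lane(-254,0,170),target(LA,t,-1)),target(LA,t,-1))],290)
```

```text
[519.74219584 462.6503141   37.46395252] [ 179.71797501   10.38074818 -150.46333643] [-0.55982542 -1.35533862  6.0358754 ] [-70.1  41.3  33.8 101.3 -33.1  36.6 100. ] 45.79919957783876 62.33633726835251
grasp [516.80106122 460.8739486   56.14754674]
[-0.0002, -0.0068, -0.1525] [0.2, 0.0, -0.45] | mm 153 deg 0
[0.1189, -0.1135, -0.065] [1.8, -0.0, 9.84] | mm 177 deg 10
[0.0763, -0.0824, 0.066] [1.55, 0.0, 8.46] | mm 130 deg 9
```

View pics/w7.png

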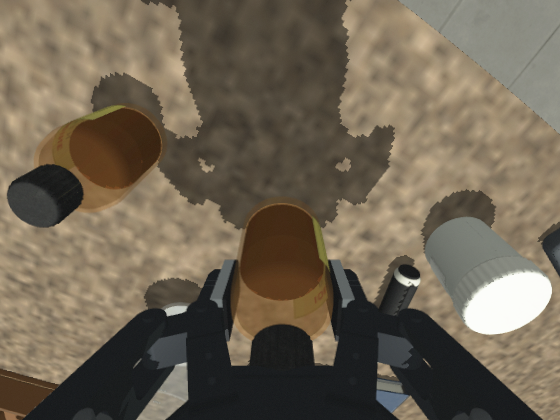

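The gripped bottle is about 50 mm at its base, so it is the large one, held at its shoulder. The small one is at (85,160), out of the way. I'll lift and check that the grip holds.

>>> {"method": "drive_tool", "body": {
  "commands": [
    [[0,0,-0.02],[0,0,0],25],
    [[0,0,-0.05],[0,0,0],25],
    [[0,0,-0.09],[0,0,0],25],
    [[0,0,-0.13],[0,0,0],25],
    [[0,-0.006,-0.16],[0,0,0],25]
  ]
}}

```text
time: 17.6
ee_pos: [497.0, 442.4, 196.3]
tool_rot: [179.7, 10.3, -150.4]
ft_force: [-0.9, 0.2, -1.8]
width: 46.2
gripper_force: 62.2
```

Run:
```python
from h import *
st=telemetry.get_state();print(st['ee_pos'],st['tool_rot'],st['ft_force'],st['qpos'].round(1),st['width'],st['gripper_force'])
s=snapshot('wrist');save(s,'w8.png')
t=10.4
seg([([450,300,215],target(22,t,-1)),(tcp(lane(-256,0,160),target(LA,t,-1)),target(LA,t,-1))],290)
```

```text
[496.95658979 442.36379118 196.27273153] [ 179.69044863   10.32095219 -150.43686398] [-0.86804003  0.2138693  -1.77122265] [-78.5  28.4  43.9  99.4 -23.1  50.9  93. ] 46.24752242012028 62.16687879874371
[0.1076, -0.099, -0.0359] [1.73, 0.13, 7.31] | mm 151 deg 8
[0.092, -0.0965, 0.058] [1.91, 0.0, 10.43] | mm 145 deg 11
```

View pics/w8.png

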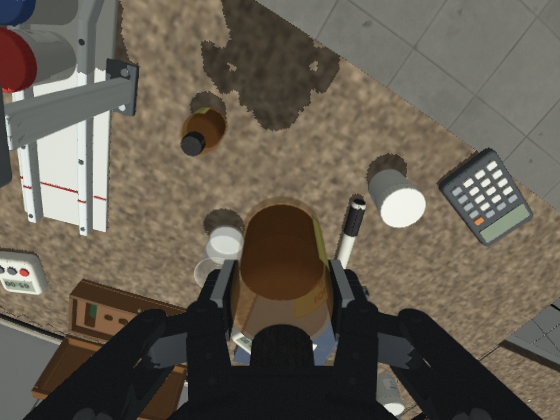

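>>> {"method": "drive_tool", "body": {
  "commands": [
    [[0.02,-0.02,-0.01],[0.3,0,1],25],
    [[0.055,-0.05,-0.02],[1,0,3],25],
    [[0.09,-0.082,-0.03],[1.5,0.1,6],25],
    [[0.108,-0.099,-0.036],[1.7,0.1,7.3],25],
    [[0.145,-0.14,-0.03],[2.3,0.1,11],25]
  ]
}}

```text
time: 18.27
ee_pos: [438.1, 247.9, 197.7]
tool_rot: [180.0, 10.3, -161.6]
ft_force: [1.4, -1.3, -1.3]
width: 46.1
gripper_force: 62.2
```

Run:
```python
from h import *
st=telemetry.get_state();print(st['ee_pos'],st['tool_rot'],st['ft_force'],st['qpos'].round(1),st['width'],st['gripper_force'])
R2=target(LA,10.4,-1)
g=tcp(lane(-259),R2);g[2]=45.5
seg([(g+[0,0,60],R2),(g,R2)],290)
```

```text
[438.12340961 247.85631379 197.67588497] [ 179.96521534   10.28688931 -161.62919681] [ 1.35899457 -1.29915516 -1.27195118] [-86.6  10.9  56.8 120.9 -10.1  43.4  84. ] 46.10501950165609 62.167372017866
[0.0647, -0.0553, 0.0819] [1.29, -0.12, 6.86] | mm 118 deg 7
[0.0108, 0.0, 0.059] [0.0, 0.0, 0.0] | mm 60 deg 0
```

>>> {"method": "drive_tool", "body": {
  "commands": [
    [[0.035,-0.02,0.01],[0.5,0,3],25],
    [[0.058,-0.045,0.04],[1,0,5],25],
    [[0.0647,-0.0553,0.0819],[1.3,0,6.9],25],
    [[0.07,-0.0553,0.11],[1.3,0,6.9],25],
    [[0.0755,-0.0553,0.138],[1.3,0,6.9],25]
  ]
}}

```text
time: 18.9
ee_pos: [407.8, 178.7, 46.9]
tool_rot: [-179.9, 10.2, -168.7]
ft_force: [0.3, 1.2, -1.5]
width: 46.4
gripper_force: 62.2
```

```bash
cat >> h.py <<'E'
def tolane(p):
    a=np.radians(LA);d=np.array(p)-L0;return np.array([d[0]*np.cos(a)+d[1]*np.sin(a),-d[0]*np.sin(a)+d[1]*np.cos(a),d[2]])
E
python3 - <<'E'
from h import *
st=telemetry.get_state();print(st['ee_pos'],st['tool_rot'],st['ft_force'],st['qpos'].round(1),st['width'],st['gripper_force'])
p,R=cur();print('lane grasp',tolane(p-R.apply([0,0,19])))
R2=target(LA,10.4,-1)
s=snapshot('side');save(s,'s9.png')
for n in ['red_jar','blue_jar','amber_bottle']:print(n,[(np.round(tolane(d['at'])).tolist(),round(d['confidence'],2)) for d in spotter.mark_of(n,'side')])
def T(x,z):
    g=tcp(lane(x),R2);g[2]=z;return g
seg([(T(-230,45.0),R2),(T(-194,44.5),R2)],290)
E
```

```text
[407.75181256 178.72674203  46.89749015] [-179.8748685    10.15011232 -168.68736793] [ 0.30167092  1.15380099 -1.5066239 ] [-65.7  22.3  39.8 135.3 -32.6  20.4 102.1] 46.424361086333576 62.22087690141052
lane grasp [-260.3631076    -0.94535442   65.60008459]
red_jar [([0.0, 3.0, 7.0], 0.64), ([-150.0, -2.0, 7.0], 0.58)]
blue_jar [([-201.0, -6.0, 6.0], 0.89), ([-6.0, 5.0, -0.0], 0.41)]
amber_bottle [([-131.0, 156.0, 2.0], 0.74), ([-260.0, -3.0, 7.0], 0.69)]
[-0.0291, 0.0015, 0.0084] [-0.16, -0.26, -0.12] | mm 30 deg 0
[-0.0353, -0.0, 0.007] [0.0, 0.0, -0.0] | mm 36 deg 0
```

>>> {"method": "drive_tool", "body": {
  "commands": [
    [[-0.016,0.0015,0.004],[0,0,0],25],
    [[-0.033,0.0015,0.008],[0,0,0],25],
    [[-0.048,0.0015,0.012],[0,0,0],25],
    [[-0.059,0.0015,0.0145],[0,0,0],25],
    [[-0.0645,0.0015,0.0158],[0,0,0],25]
  ]
}}

```text
time: 19.73
ee_pos: [473.5, 193.7, 43.7]
tool_rot: [-179.9, 10.2, -168.6]
ft_force: [-1.0, -0.3, -2.8]
width: 46.2
gripper_force: 62.5
```

>>> {"method": "drive_tool", "body": {
  "commands": [
    [[0,0,0.0005],[0,0,0],25],
    [[0,0,0],[0,0,0],80],
    [[0,0,0],[0,0,0],85],
    [[0.01,0,-0.045],[0,0,0],85],
    [[0.025,0,-0.1],[0,0,0],85]
  ]
}}

```text
time: 20.35
ee_pos: [431.7, 184.9, 136.1]
tool_rot: [-179.7, 10.1, -168.7]
ft_force: [0.2, 2.2, 2.6]
width: 72.6
gripper_force: 0.0
```

Run:
```python
from h import *; from kin import *
st=telemetry.get_state();print(st['ee_pos'],st['tool_rot'],st['ft_force'],st['qpos'],st['width'],st['gripper_force'])
for c in ['side','top']:
  s=snapshot(c);save(s,'x10%s.png'%c)
  for n in ['red_jar','blue_jar','amber_bottle']:print(c,n,[(np.round(tolane(d['at'])).tolist(),round(d['confidence'],2)) for d in spotter.mark_of(n,c)[:3]])
# candidate push configs: continuous families by q5
q0=st['qpos']
pp,RR=fk(q0,P0);print('fk err',pp-st['ee_pos'])
for t in (28,32,36):
  for x in (-215,-147):
    R=target(LA,t,-1)
    for q00 in ([0,35,-40,136,110,30,-30],[-30,10,0,135,180,12,-90],q0):
      c,q=ik(lane(x,0,38),R,np.array(q00,float),4);print(t,x,round(c,2),np.round(q).tolist())
```

```text
[431.72784775 184.90422822 136.1277352 ] [-179.74507305   10.10669429 -168.67897902] [0.16230035 2.23324127 2.55159199] [-79.78024703  14.73191287  56.43208619 128.62777685 -17.10441949
  34.36798879  89.43248654] 72.6457750205043 0.0
side red_jar [([-96.0, -4.0, 6.0], 0.45)]
side blue_jar [([-150.0, -5.0, 5.0], 0.61)]
side amber_bottle [([-195.0, -1.0, 4.0], 0.74), ([-130.0, 157.0, -0.0], 0.56)]
top red_jar [([-99.0, -6.0, 4.0], 0.37)]
top blue_jar [([-145.0, -7.0, 5.0], 0.53)]
top amber_bottle [([-125.0, 154.0, 0.0], 0.62), ([-190.0, -3.0, 4.0], 0.58)]
fk err [-17.94257397 -16.1982606   -8.66525467]
28 -215 0.0 [4.0, 31.0, -46.0, 143.0, 116.0, 33.0, -43.0]
28 -215 0.01 [-19.0, 24.0, -18.0, 143.0, 129.0, 21.0, -60.0]
28 -215 0.1 [-7.0, 26.0, -33.0, 143.0, 121.0, 26.0, -50.0]
28 -147 0.0 [3.0, 32.0, -41.0, 136.0, 110.0, 28.0, -33.0]
28 -147 0.0 [-39.0, 26.0, 8.0, 136.0, 154.0, 9.0, -84.0]
28 -147 0.09 [-9.0, 28.0, -26.0, 136.0, 115.0, 21.0, -40.0]
32 -215 5.41 [23.0, 66.0, -82.0, 143.0, 110.0, 75.0, -25.0]
32 -215 5.45 [23.0, 66.0, -82.0, 143.0, 110.0, 75.0, -25.0]
32 -215 5.52 [23.0, 66.0, -82.0, 143.0, 110.0, 75.0, -25.0]
32 -147 0.0 [5.0, 36.0, -45.0, 139.0, 122.0, 36.0, -43.0]
32 -147 0.0 [-41.0, 27.0, 9.0, 139.0, 162.0, 17.0, -93.0]
32 -147 0.11 [-3.0, 32.0, -35.0, 139.0, 126.0, 31.0, -50.0]
36 -215 22.67 [20.0, 68.0, -82.0, 143.0, 111.0, 81.0, -28.0]
36 -215 22.71 [20.0, 68.0, -82.0, 143.0, 111.0, 81.0, -28.0]
36 -215 22.79 [20.0, 68.0, -82.0, 143.0, 111.0, 81.0, -28.0]
36 -147 0.0 [6.0, 40.0, -47.0, 142.0, 130.0, 45.0, -50.0]
36 -147 0.0 [-39.0, 30.0, 6.0, 142.0, 161.0, 27.0, -94.0]
36 -147 0.12 [-6.0, 34.0, -33.0, 142.0, 136.0, 37.0, -61.0]
```

```bash
cat >> h.py <<'E'
def ptarget(t,az=None):
    R=target(LA if az is None else az,t,-1); return R*Ro.from_euler('z',90,degrees=True)
def lp(x,z,y=-2): return lane(x,y,z)
E
python3 - <<'E'
from h import *
R=ptarget(12); print(R.as_matrix().round(2))
seg([(lp(-268,150),ptarget(9)),(lp(-282,80),R),(lp(-282,15),R)],150,48)
E
```

```text
[[-0.2   0.96  0.2 ]
 [ 0.98  0.19  0.04]
 [-0.    0.21 -0.98]]
[0.0166, -0.0012, -0.0106] [0.36, 0.54, 44.95] | mm 20 deg 45
[0.0109, -0.0127, -0.0104] [0.36, 0.54, 44.95] | mm 20 deg 45
[0.0, -0.0248, 0.0669] [-3.0, -0.0, -0.0] | mm 71 deg 3
[0.0, -0.0135, 0.0636] [0.0, 0.0, 0.0] | mm 65 deg 0
```

>>> {"method": "drive_tool", "body": {
  "commands": [
    [[0.015,0,-0.004],[0,0,3],100],
    [[0.033,-0.002,-0.01],[0,0,12],100],
    [[0.035,-0.0024,-0.018],[0.3,0.5,22],100],
    [[0.035,-0.0024,-0.018],[0.4,0.5,32],100],
    [[0.035,-0.0024,-0.018],[0.4,0.5,42],100]
  ]
}}

```text
time: 21.38
ee_pos: [396.3, 175.2, 147.0]
tool_rot: [173.8, 7.3, 148.5]
ft_force: [-0.5, -0.0, -0.3]
width: 85.3
gripper_force: 0.0
```

Run:
```python
from h import *
st=telemetry.get_state();print(tolane(st['ee_pos']),st['tool_rot'],st['ft_force'],st['qpos'].round(1),st['width'])
R=ptarget(12)
seg([(lp(-272,140),ptarget(9)),(lp(-282,80),R),(lp(-282,15),R)],150,55)
```

```text
[-268.96544243   -2.20702194  146.99190423] [173.79315199   7.34929097 148.50746449] [-0.50473349 -0.00191051 -0.32284021] [-98.4  13.5  75.9 132.2 -18.1  36.4  48.9] 85.26202177122615
[0.0032, -0.0026, 0.0064] [0.39, 0.65, 47.54] | mm 8 deg 48
[0.0, -0.0193, 0.0577] [-3.0, 0.0, 0.0] | mm 61 deg 3
[0.0, -0.0135, 0.0636] [0.0, 0.0, 0.0] | mm 65 deg 0
```

```bash
cat > fit2.py <<'E'
import numpy as np
from scipy.optimize import least_squares
from scipy.spatial.transform import Rotation as Ro
from h import telemetry
s=telemetry.get_state()
D=[([-77.30524979,23.55473298,-0.7263452,91.45502497,0.32109189,64.99231266,-4.70958866],[178.604,598.934,231.296],[180,0.0007,163.397]),
([-27.6604529,-15.66902473,39.72860055,129.4518145,26.20778224,40.51180929,58.20997002],[415.691,-226.029,273.889],[-179.597,25.4465,151.901]),
([-0.88378862,16.02384183,29.70020982,134.83694741,-41.52270347,8.18741594,123.96880158],[446.525,-277.902,98.016],[179.877,24.955,147.799]),
([-46.37145493,-16.83619156,14.9349237,130.38411912,23.7350749,56.50770344,29.23164948],[374.066,39.507,278.223],[-178.4,19.1,162.7]),
([-79.78024703,14.73191287,56.43208619,128.62777685,-17.10441949,34.36798879,89.43248654],[431.728,184.904,136.128],[-179.745,10.107,-168.679]),
([-51.1,-4.4,49.1,114.5,4.2,66.5,76.6],[429.819,-47.246,298.246],[-179.829,1.997,170.307]),
([-70.1,41.3,33.8,101.3,-33.1,36.6,100.],[519.742,462.650,37.464],[179.718,10.381,-150.463]),
([-60.2,24.9,35.7,131.7,-30.7,25.,101.],[412.511,178.764,35.347],[-179.922,5.899,-168.774]),
([-19.4,16.3,58.1,108.6,-16.7,61.4,109.9],[441.704,-281.254,248.559],[179.673,2.369,154.674]),
(s['qpos'],s['ee_pos'],s['tool_rot'])]
S=[-1,-1,-1,-1]
def fk(q,x):
    o=x[:7];T=x[7:].reshape(-1,3)
    r=lambda ax,v:Ro.from_euler(ax,v,degrees=True)
    R=Ro.identity();p=np.zeros(3)
    for i,ax in enumerate('zyzyzyz'):
        p=p+R.apply(T[i]); sg=-1 if ax=='z' else 1
        R=R*r(ax,sg*q[i]+o[i])
    return p+R.apply(T[7]),R
def init():
    x=np.zeros(7+24);x[0]=-4.3;x[6]=86;T=x[7:].reshape(8,3);T[1,2]=388;T[3]=[-10,0,536];T[5]=[22,0,479];T[7,2]=430;return x
def fit():
    x0=init()
    def f(x):
        o=[]
        for q,p,e in D:
            pp,R=fk(q,x);o+=list(pp-p)+list((R.inv()*Ro.from_euler('xyz',e,degrees=True)).as_rotvec()*57.3*4)
        return np.r_[o,(x-x0)*.02]
    return least_squares(f,x0)
if __name__=='__main__':
    L=fit();x=L.x;print('off',x[:7].round(2));print(x[7:].reshape(8,3).round(1))
    for q,p,e in D:
        pp,R=fk(q,x);print(np.round(pp-p,1),np.round((R.inv()*Ro.from_euler('xyz',e,degrees=True)).as_rotvec()*57.3,2))
    np.save('fk.npy',x)
E
python3 fit2.py
```

```text
off [ 7.000e-02  2.000e-02 -7.000e-02 -6.000e-02  1.000e-02  5.000e-02
  8.998e+01]
[[-2.000e-01 -1.000e-01 -5.210e+01]
 [-2.000e-01 -1.460e+01  3.359e+02]
 [ 2.000e-01 -1.460e+01 -1.100e+00]
 [-1.000e+00 -9.300e+00  5.349e+02]
 [ 1.000e-01 -9.300e+00 -1.290e+01]
 [ 2.000e-01 -2.000e-01  4.661e+02]
 [-3.000e-01 -2.000e-01 -3.980e+01]
 [-4.000e-01  1.000e-01  3.902e+02]]
[-0.   0.   0.2] [-0.01  0.02  0.02]
[ 0.  -0.1 -0. ] [-0.02 -0.01 -0.  ]
[0.1 0.1 0.1] [0.01 0.01 0.03]
[ 0.  -0.  -0.1] [ 0.02 -0.02  0.01]
[-0.   0.2  0. ] [-0.    0.02  0.03]
[0.1 0.2 0.1] [ 0.04  0.   -0.06]
[-0.  -0.  -0.2] [-0.02 -0.03 -0.02]
[ 0.1 -0.2  0.1] [-0.01  0.03 -0.03]
[-0.2 -0.  -0.1] [ 0.01 -0.04 -0.  ]
[-0.  -0.1 -0. ] [0.02 0.02 0.03]
```

```bash
cat > sim.py <<'E'
from h import *; import fit2
X=np.load('fk.npy');fk=lambda q:fit2.fk(q,X)
LO=np.array([-169.25,-16.82,-84.01,7.8,-59.2,7.22,-163.78]);HI=np.array([169.25,113.86,82.57,145.47,239.2,106.19,163.78])
W=0.4 # m per rad weighting irrelevant for exact pinv
def step(q,p,R,w=np.ones(7)):
    for _ in range(3):
        pp,RR=fk(q); e=np.r_[(p-pp)/1000,RR.apply((RR.inv()*R).as_rotvec())]
        J=np.zeros((6,7))
        for i in range(7):
            d=np.zeros(7);d[i]=.01;p2,R2=fk(q+d);J[:,i]=np.r_[(p2-pp)/1000,(R2*RR.inv()).as_rotvec()]/.01
        free=np.ones(7,bool)
        for k in range(7):
            Jw=J[:,free]
            dq=np.zeros(7);dq[free]=np.linalg.pinv(Jw,1e-3)@e
            n=q+dq;bad=free&((n<LO+.05)|(n>HI-.05))
            if not bad.any():break
            free&=~bad
        q=np.clip(q+dq,LO,HI)
    return q
def run(q,wps,mm=6,deg=1.5):
    from scipy.spatial.transform import Slerp
    p,R=fk(q)
    for t,S in wps:
        t=np.array(t,float);n=int(max(np.linalg.norm(t-p)/mm,(R.inv()*S).magnitude()*57.3/deg,1))+1
        sl=Slerp([0,1],Ro.concatenate([R,S]))
        for k in range(1,n+1): q=step(q,p+(t-p)*k/n,sl(k/n))
        p,R=t,S;pp,RR=fk(q);print(np.round(q,0).tolist(),'err',np.round(np.linalg.norm(pp-t),1),np.round((RR.inv()*S).magnitude()*57.3,1))
    return q
E
python3 - <<'E'
from sim import *
# check against observed: x10 -> now
q=np.array([-79.78,14.73,56.43,128.63,-17.10,34.37,89.43]);n=cur()
print('obs now',telemetry.get_state()['qpos'].round(0)); run(q,[n])
print('amber grasp->lift obs q3 43.9');run(np.array([-70.1,41.3,33.8,101.3,-33.1,36.6,100.]),[(np.array([496.96,442.36,196.27]),Ro.from_euler('xyz',[179.69,10.32,-150.44],degrees=True))])
q=telemetry.get_state()['qpos']
R0=n[1];up=n[0]+[0,0,150]
print('direct');run(q,[(lp(-272,140),ptarget(9)),(lp(-282,15),ptarget(12)),(lp(-198,15),ptarget(12))])
print('far');far=[620,330,330]
run(q,[(up,R0),(far,R0),(far,ptarget(9)),(lp(-272,300),ptarget(9)),(lp(-272,140),ptarget(9)),(lp(-282,15),ptarget(12)),(lp(-198,15),ptarget(12))])
E
```

```text
obs now [-98.  14.  76. 132. -18.  36.  49.]
[-99.0, 15.0, 78.0, 132.0, -20.0, 37.0, 51.0] err 0.0 0.0
amber grasp->lift obs q3 43.9
[-78.0, 28.0, 44.0, 99.0, -23.0, 51.0, 93.0] err 0.0 0.0
direct
[-99.0, 21.0, 82.0, 133.0, -33.0, 40.0, 17.0] err 0.0 0.0
[-66.0, 26.0, 39.0, 141.0, -57.0, 13.0, 35.0] err 0.0 0.0
[-63.0, 32.0, 41.0, 130.0, -54.0, 21.0, 34.0] err 0.0 0.0
far
[-98.0, -17.0, 54.0, 120.0, 21.0, 64.0, 6.0] err 0.0 0.0
[-71.0, 32.0, 60.0, 83.0, -27.0, 71.0, 48.0] err 0.0 0.0
[-74.0, 37.0, 71.0, 83.0, -36.0, 76.0, 8.0] err 0.0 0.0
[-96.0, -16.0, 53.0, 119.0, 20.0, 64.0, -40.0] err 0.0 0.0
[-92.0, 11.0, 68.0, 132.0, -14.0, 35.0, -3.0] err 0.0 0.0
[-60.0, 24.0, 30.0, 140.0, -44.0, 11.0, 21.0] err 0.0 0.0
[-56.0, 29.0, 32.0, 130.0, -42.0, 17.0, 22.0] err 0.0 0.0
```

Run:
```python
from sim import *
q=telemetry.get_state()['qpos'];p,R0=cur()
for t in (9,12):
    print(t);run(q,[(lp(-284,50),R0),(lp(-284,50),ptarget(t)),(lp(-284,16),ptarget(t)),(lp(-198,16),ptarget(t))])
    print('flat first');Rf=ptarget(4)
    run(q,[(lp(-280,90),R0),(lp(-280,90),Rf),(lp(-284,16),ptarget(t)),(lp(-198,16),ptarget(t))])
```

```text
9
[-74.0, 22.0, 49.0, 138.0, -38.0, 22.0, 65.0] err 0.0 0.0
[-82.0, 28.0, 61.0, 138.0, -53.0, 28.0, 33.0] err 0.0 0.0
[-72.0, 29.0, 48.0, 139.0, -58.0, 21.0, 37.0] err 0.0 0.0
[-67.0, 35.0, 48.0, 128.0, -56.0, 29.0, 36.0] err 0.0 0.0
flat first
[-84.0, 19.0, 61.0, 136.0, -29.0, 28.0, 58.0] err 0.0 0.0
[-86.0, 29.0, 71.0, 132.0, -42.0, 41.0, 26.0] err 0.0 0.0
[-72.0, 29.0, 47.0, 139.0, -58.0, 21.0, 36.0] err 0.0 0.0
[-66.0, 35.0, 48.0, 128.0, -56.0, 28.0, 35.0] err 0.0 0.0
12
[-74.0, 22.0, 49.0, 138.0, -38.0, 22.0, 65.0] err 0.0 0.0
[-82.0, 26.0, 59.0, 140.0, -55.0, 23.0, 34.0] err 0.0 0.0
[-68.0, 26.0, 40.0, 141.0, -59.0, 14.0, 36.0] err 0.0 0.0
[-64.0, 32.0, 42.0, 130.0, -55.0, 21.0, 35.0] err 0.0 0.0
flat first
[-84.0, 19.0, 61.0, 136.0, -29.0, 28.0, 58.0] err 0.0 0.0
[-86.0, 29.0, 71.0, 132.0, -42.0, 41.0, 26.0] err 0.0 0.0
[-68.0, 26.0, 40.0, 141.0, -59.0, 14.0, 36.0] err 0.0 0.0
[-64.0, 32.0, 43.0, 130.0, -56.0, 22.0, 35.0] err 0.0 0.0
```

Run:
```python
from sim import *
q=telemetry.get_state()['qpos'];p,R0=cur()
Rv=ptarget(3)
for far in ([560,320,270],[620,400,280]):
    print(far);run(q,[([420,230,230],R0),(far,R0),(far,Rv),([420,230,230],Rv),(lp(-280,120),ptarget(6)),(lp(-284,25),ptarget(10)),(lp(-198,25),ptarget(10))])
print('turn direct at left');far=[440,330,150]
run(q,[(far,R0),(far,Rv),(lp(-280,100),ptarget(6)),(lp(-284,25),ptarget(10)),(lp(-198,25),ptarget(10))])
print('unwind then')
Rm=R0*Ro.from_euler('z',-60,degrees=True)
for far in ([620,400,280],):
  run(q,[(p,Rm),([420,230,230],Rm),(far,Rm),(far,Rv),([420,230,230],Rv),(lp(-280,120),ptarget(6)),(lp(-284,25),ptarget(10)),(lp(-198,25),ptarget(10))])
```

```text
[560, 320, 270]
[-110.0, 10.0, 82.0, 121.0, -8.0, 49.0, 35.0] err 0.0 0.0
[-79.0, 28.0, 62.0, 97.0, -26.0, 61.0, 47.0] err 0.0 0.0
[-78.0, 37.0, 70.0, 91.0, -36.0, 74.0, 9.0] err 0.0 0.0
[-99.0, 22.0, 82.0, 116.0, -25.0, 60.0, 6.0] err 0.0 0.0
[-92.0, 22.0, 74.0, 132.0, -32.0, 40.0, 16.0] err 0.0 0.0
[-72.0, 26.0, 47.0, 139.0, -54.0, 20.0, 32.0] err 0.0 0.0
[-66.0, 33.0, 47.0, 129.0, -52.0, 27.0, 32.0] err 0.0 0.0
[620, 400, 280]
[-110.0, 10.0, 82.0, 121.0, -8.0, 49.0, 35.0] err 0.0 0.0
[-72.0, 37.0, 57.0, 81.0, -30.0, 69.0, 44.0] err 0.0 0.0
[-70.0, 45.0, 65.0, 75.0, -40.0, 81.0, 3.0] err 0.0 0.0
[-99.0, 22.0, 82.0, 116.0, -25.0, 60.0, 6.0] err 0.0 0.0
[-92.0, 22.0, 74.0, 132.0, -32.0, 40.0, 16.0] err 0.0 0.0
[-72.0, 26.0, 47.0, 139.0, -54.0, 20.0, 32.0] err 0.0 0.0
[-66.0, 33.0, 47.0, 129.0, -52.0, 27.0, 32.0] err 0.0 0.0
turn direct at left
[-92.0, 28.0, 62.0, 117.0, -30.0, 44.0, 44.0] err 0.0 0.0
[-92.0, 37.0, 71.0, 112.0, -41.0, 58.0, 9.0] err 0.0 0.0
[-90.0, 27.0, 74.0, 133.0, -42.0, 40.0, 25.0] err 0.0 0.0
[-75.0, 28.0, 51.0, 140.0, -59.0, 22.0, 37.0] err 0.0 0.0
[-69.0, 35.0, 51.0, 129.0, -57.0, 29.0, 36.0] err 0.0 0.0
unwind then
[-87.0, 8.0, 59.0, 132.0, -6.0, 35.0, 95.0] err 0.0 0.0
[-94.0, 4.0, 60.0, 121.0, 1.0, 49.0, 84.0] err 0.0 0.0
[-68.0, 34.0, 49.0, 81.0, -24.0, 67.0, 100.0] err 0.0 0.0
[-72.0, 48.0, 71.0, 75.0, -45.0, 84.0, 6.0] err 0.0 0.0
[-99.0, 22.0, 83.0, 116.0, -25.0, 60.0, 6.0] err 0.0 0.0
[-92.0, 22.0, 74.0, 132.0, -32.0, 40.0, 16.0] err 0.0 0.0
[-72.0, 26.0, 47.0, 139.0, -54.0, 20.0, 32.0] err 0.0 0.0
[-66.0, 33.0, 47.0, 129.0, -52.0, 27.0, 33.0] err 0.0 0.0
```

Run:
```python
from sim import *
q=telemetry.get_state()['qpos'];p,R0=cur()
for t,z,dy in ((8,28,0),(8,28,10),(10,28,10)):
    R=target(LA,t,-1)*Ro.from_euler('z',90-dy,degrees=True)
    Rr=R0
    print(t,z,dy);run(q,[(lp(-284,60),R0),(lp(-284,60),R),(lp(-284,z),R),(lp(-198,z),R)])
    seg([(lp(-284,60),R0),(lp(-284,60),R),(lp(-284,z),R)],200,50)
```

```text
8 28 0
[-77.0, 21.0, 52.0, 138.0, -36.0, 23.0, 63.0] err 0.0 0.0
[-84.0, 28.0, 64.0, 137.0, -50.0, 31.0, 31.0] err 0.0 0.0
[-77.0, 30.0, 55.0, 138.0, -57.0, 27.0, 36.0] err 0.0 0.0
[-70.0, 37.0, 54.0, 127.0, -56.0, 33.0, 36.0] err 0.0 0.0
[0.0222, -0.0192, 0.0833] [0.0, 0.0, 0.0] | mm 88 deg 0
[0.0, 0.0, 0.0] [1.33, 1.06, 47.53] | mm 0 deg 48
[0.0, -0.0045, 0.0317] [-0.0, -0.0, 0.0] | mm 32 deg 0
8 28 10
[-77.0, 21.0, 52.0, 138.0, -36.0, 23.0, 63.0] err 0.0 0.0
[-82.0, 26.0, 62.0, 137.0, -47.0, 30.0, 38.0] err 0.0 0.0
[-75.0, 29.0, 52.0, 138.0, -54.0, 25.0, 44.0] err 0.0 0.0
[-68.0, 35.0, 51.0, 127.0, -53.0, 32.0, 43.0] err 0.0 0.0
[0.0222, -0.0192, 0.0833] [0.0, 0.0, 0.0] | mm 88 deg 0
[0.0, 0.0, 0.0] [1.22, 1.16, 37.53] | mm 0 deg 38
[0.0008, -0.0044, 0.0317] [0.0, 0.0, 0.0] | mm 32 deg 0
10 28 10
[-77.0, 21.0, 52.0, 138.0, -36.0, 23.0, 63.0] err 0.0 0.0
[-83.0, 25.0, 61.0, 139.0, -48.0, 26.0, 38.0] err 0.0 0.0
[-75.0, 27.0, 51.0, 139.0, -56.0, 21.0, 45.0] err 0.0 0.0
[-68.0, 34.0, 50.0, 129.0, -55.0, 28.0, 45.0] err 0.0 0.0
[0.0222, -0.0192, 0.0833] [0.0, 0.0, 0.0] | mm 88 deg 0
[0.0, 0.0, 0.0] [-0.56, 0.18, 37.54] | mm 0 deg 38
[0.001, -0.0055, 0.0315] [0.0, 0.0, 0.0] | mm 32 deg 0
```

>>> {"method": "drive_tool", "body": {
  "commands": [
    [[0.01,-0.01,0.02],[0,0,0],100],
    [[0.0222,-0.0192,0.045],[0,0,0],100],
    [[0.0222,-0.0192,0.0833],[0,0,0],100],
    [[0.0222,-0.0192,0.0833],[0.3,0.3,9],100],
    [[0.0222,-0.0192,0.0833],[0.6,0.6,18],100]
  ]
}}

```text
time: 22.0
ee_pos: [381.5, 170.6, 58.9]
tool_rot: [172.7, 4.6, 130.5]
ft_force: [0.3, -0.9, -0.5]
width: 85.8
gripper_force: 0.0
```

Run:
```python
from sim import *
st=telemetry.get_state();q=st['qpos'];print(q.round(1),tolane(st['ee_pos']),st['tool_rot'],st['ft_force'])
R=target(LA,8,-1)*Ro.from_euler('z',80,degrees=True)
yl=R.as_matrix()[:,1];a=np.radians(LA);lat=-yl[0]*np.sin(a)+yl[1]*np.cos(a);print('lat',lat); y=-2-52*lat
run(q,[(lp(-284,60,y),R),(lp(-284,28,y),R),(lp(-198,28,y),R)])
plan([(lp(-284,60,y),R),(lp(-284,28,y),R)])
```

```text
[-79.2  23.5  56.1 137.5 -40.9  26.   50.5] [-284.34048995   -3.78826611   58.88616569] [172.68727468   4.57489713 130.47902282] [ 0.3101716  -0.94981673 -0.47270004]
lat 0.1736481776669303
[-81.0, 26.0, 61.0, 137.0, -46.0, 29.0, 38.0] err 0.0 0.0
[-73.0, 28.0, 52.0, 138.0, -54.0, 25.0, 44.0] err 0.0 0.0
[-67.0, 35.0, 51.0, 127.0, -53.0, 31.0, 44.0] err 0.0 0.0
[-0.0066, -0.0031, -0.001] [0.44, 0.6, 19.4] | mm 7 deg 19
[0.0008, -0.0044, 0.0317] [0.0, 0.0, 0.0] | mm 32 deg 0
```

>>> {"method": "drive_tool", "body": {
  "commands": [
    [[-0.0066,-0.0031,-0.001],[0.2,0.3,10],100],
    [[-0.0066,-0.0031,-0.001],[0.44,0.6,19.4],100],
    [[-0.006,-0.005,0.01],[0.44,0.6,19.4],100],
    [[-0.005,-0.006,0.02],[0.44,0.6,19.4],100],
    [[-0.0044,-0.007,0.0307],[0.44,0.6,19.4],100]
  ]
}}

```text
time: 22.62
ee_pos: [383.7, 164.6, 28.1]
tool_rot: [172.1, 1.4, 111.7]
ft_force: [0.0, 0.7, 0.4]
width: 85.2
gripper_force: 0.0
```

Run:
```python
from sim import *
st=telemetry.get_state();q=st['qpos'];print(q.round(1),tolane(st['ee_pos']),st['tool_rot'],st['ft_force'])
s=snapshot('side');save(s,'s11.png');img=s['image'];cv2.imwrite('pics/s11c.png',cv2.resize(img[150:260,190:330,::-1],None,fx=5,fy=5,interpolation=cv2.INTER_CUBIC))
R=target(LA,8,-1)*Ro.from_euler('z',80,degrees=True)
plan([(lp(-240,28,-11),R),(lp(-205,28,-11),R)])
```

```text
[-73.2  28.1  51.3 138.2 -53.8  24.4  44.8] [-283.41595461  -10.0454139    28.12765804] [172.06033445   1.42008073 111.74215044] [0.04069967 0.67656251 0.3701972 ]
[-0.0087, 0.0426, 0.0055] [0.03, -0.01, 0.45] | mm 44 deg 0
[-0.006, 0.0341, 0.0049] [0.0, 0.0, 0.0] | mm 35 deg 0
```

View pics/s11c.png

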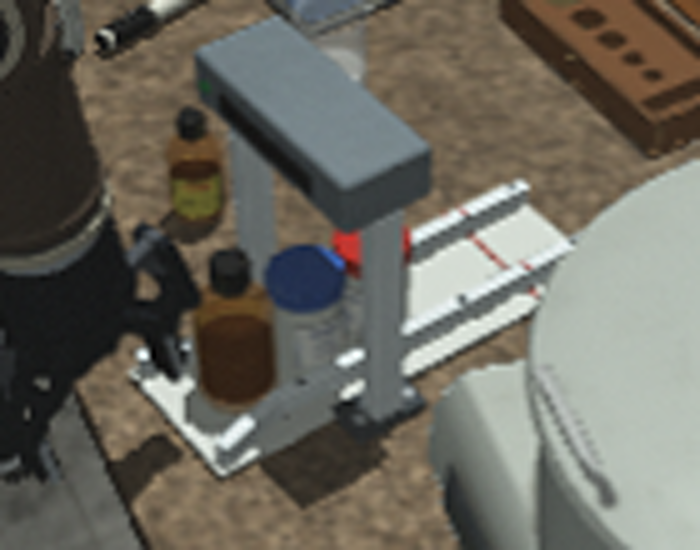

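>>> {"method": "drive_tool", "body": {
  "commands": [
    [[-0.002,0.01,0.001],[0,0,0],100],
    [[-0.004,0.02,0.0025],[0,0,0],100],
    [[-0.006,0.03,0.004],[0,0,0],100],
    [[-0.008,0.038,0.005],[0,0,0],100],
    [[-0.0087,0.0426,0.0055],[0,0,0.4],100]
  ]
}}

```text
time: 23.3
ee_pos: [427.1, 174.2, 30.2]
tool_rot: [171.9, 1.3, 111.5]
ft_force: [-0.4, -0.5, 0.4]
width: 85.3
gripper_force: 0.4
```

```bash
cat >> h.py <<'E'
def proj(s,P):
    T=np.array(s['world_from_camera']);C=np.linalg.inv(T)@np.r_[np.array(P,float),1]
    x,y=C[0]/-C[2],-C[1]/-C[2];f=s['image'].shape[0]/2/np.tan(np.radians(s['vertical_fov'])/2);k=1+s['k1']*(x*x+y*y)
    return np.array([s['cx']+f*x*k,s['cy']+f*y*k])
def back(s,uv,z):
    from scipy.optimize import fsolve
    g=lambda xy:proj(s,[xy[0],xy[1],z])-uv
    return np.r_[fsolve(g,[600,220]),z]
E
python3 - <<'E'
from h import *
st=telemetry.get_state();print(st['qpos'].round(1),tolane(st['ee_pos']),st['ft_force'])
for c in ('top','side'):
    s=snapshot(c);save(s,'p12%s.png'%c)
    im=s['image'].astype(int);r=(im[...,0]>110)&(im[...,0]-im[...,1]>45)&(im[...,0]-im[...,2]>45)
    u0=proj(s,lane(-40,0,30)); 
    n,lab,stt,cen=cv2.connectedComponentsWithStats(r.astype(np.uint8))
    for i in range(1,n):
        if abs(cen[i]-u0).max()<60 and stt[i,4]>=3: print(c,stt[i].tolist(),cen[i].round(1),'z6',tolane(back(s,cen[i],6)).round(1),'z78',tolane(back(s,cen[i],78)).round(1))
    for n_ in ['lane_line','red_jar','blue_jar','amber_bottle']:print(c,n_,[(np.round(tolane(d['at'])).tolist(),round(d['confidence'],2)) for d in spotter.mark_of(n_,c)[:2]])
    x,y=proj(s,lane(-60,0,30)).astype(int);w=70
    crop=s['image'][max(y-50,0):y+50,x-70:x+70,::-1];cv2.imwrite('pics/c12%s.png'%c,cv2.resize(crop,None,fx=5,fy=5,interpolation=cv2.INTER_NEAREST))
E
```

```text
[-70.1  31.3  51.3 132.7 -53.1  28.1  44.5] [-238.91979633   -9.24801212   30.20971293] [-0.43040234 -0.53228425  0.35725064]
top [250, 134, 4, 4, 12] [251.5 135.5] z6 [146.8 -47.7   6. ] z78 [125.8 -46.8  78. ]
top [242, 194, 16, 15, 191] [249.4 201.1] z6 [-58.4   0.6   6. ] z78 [-68.9  -1.   78. ]
top lane_line [([-0.0, 2.0, 8.0], 0.74), ([-161.0, -0.0, 3.0], 0.31)]
top red_jar [([-162.0, -2.0, 0.0], 0.73), ([-69.0, -5.0, 6.0], 0.56)]
top blue_jar [([-160.0, -2.0, 167.0], 0.3), ([3.0, 3.0, 6.0], 0.18)]
top amber_bottle [([-212.0, 1.0, 7.0], 0.72), ([-126.0, 156.0, 0.0], 0.66)]
side [271, 189, 9, 10, 76] [274.9 193.7] z6 [-16.8  54.2   6. ] z78 [-64.3 -10.5  78. ]
side [285, 198, 4, 4, 4] [286.5 199.5] z6 [-2.8 10.1  6. ] z78 [-51.4 -51.1  78. ]
side lane_line [([3.0, 2.0, 3.0], 0.71)]
side red_jar [([-67.0, -2.0, 5.0], 0.74)]
side blue_jar [([-114.0, -2.0, 6.0], 0.75), ([-301.0, -317.0, 1.0], 0.42)]
side amber_bottle [([-162.0, 0.0, 6.0], 0.77), ([-116.0, 1.0, 7.0], 0.55)]
```

```bash
cat > meas.py <<'E'
from h import *
def measure(s,c):
    im=s['image'].astype(float);red=np.clip(im[...,0]-np.maximum(im[...,1],im[...,2]),0,None).astype(np.float32)
    xs=np.arange(-18,18,.5);ys=np.arange(-22,23,2.)
    M=np.array([[proj(s,lane(x,y,6)) for y in ys] for x in xs]).astype(np.float32)
    G=cv2.remap(red,M[...,0],M[...,1],cv2.INTER_LINEAR)
    pr=[]
    for j in range(len(ys)):
        g=G[:,j];g=np.clip(g-g.max()*.4,0,None)
        if G[:,j].max()>12: pr.append((ys[j],(g*xs).sum()/g.sum()))
    pr=np.array(pr)
    if len(pr)>4: 
        k=np.polyfit(pr[:,0],pr[:,1],1);print(c,'line x at y0: %.1f slope deg %.1f n %d resid %.1f'%(k[1],np.degrees(np.arctan(k[0])),len(pr),np.std(pr[:,1]-np.polyval(k,pr[:,0]))))
if __name__=='__main__':
    for c in ('top','side'):
        s=snapshot(c);measure(s,c)
        # lid far edge: redness profile along lane at z=78 (lid top), y around 0
        im=s['image'].astype(float);red=np.clip(im[...,0]-np.maximum(im[...,1],im[...,2]),0,None).astype(np.float32)
        xs=np.arange(-120,0,.5);ys=np.arange(-30,31,1.)
        M=np.array([[proj(s,lane(x,y,78)) for y in ys] for x in xs]).astype(np.float32)
        G=cv2.remap(red,M[...,0],M[...,1],cv2.INTER_LINEAR);cv2.imwrite('pics/lid%s.png'%c,G)
        T=60;print(c,'max',G.max())
        B=G>T
        rows=np.where(B.sum(1)>3)[0];cols=np.where(B.sum(0)>3)[0];print(c,'x range',xs[rows.min()],xs[rows.max()],'y range',ys[cols.min()],ys[cols.max()])
E
python3 meas.py
```

```text
top line x at y0: -1.7 slope deg -0.8 n 23 resid 0.3
top max 136.30469
top x range -91.0 -46.0 y range -23.0 22.0
side line x at y0: 0.6 slope deg -15.8 n 23 resid 3.4
side max 143.5625
side x range -86.0 -46.0 y range -29.0 8.0[ WARN:0@0.945] global loadsave.cpp:1063 imwrite_ Unsupported depth image for selected encoder is fallbacked to CV_8U.
```

View pics/c12top.png

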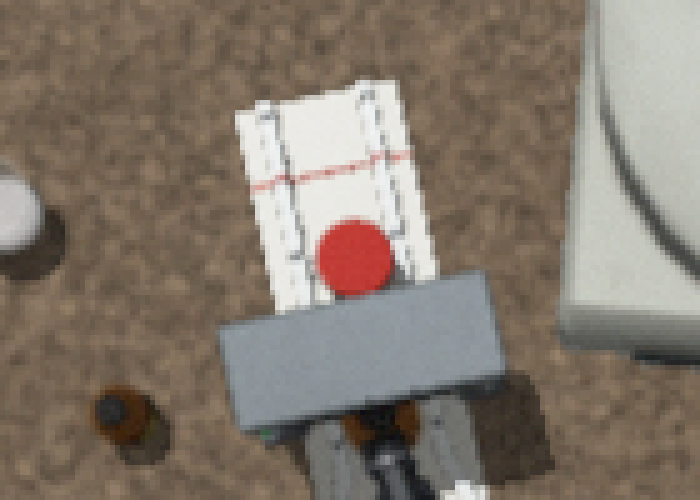

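>>> {"method": "drive_tool", "body": {
  "commands": [
    [[-0.0015,0.008,0.0012],[0,0,0],100],
    [[-0.003,0.017,0.0025],[0,0,0],100],
    [[-0.0045,0.025,0.0037],[0,0,0],100],
    [[-0.0057,0.031,0.0047],[0,0,0],100],
    [[-0.0062,0.0342,0.005],[0,0,0],100]
  ]
}}

```text
time: 24.52
ee_pos: [461.3, 181.0, 30.0]
tool_rot: [172.0, 1.3, 111.5]
ft_force: [-1.3, -0.8, -0.6]
width: 85.2
gripper_force: 0.5
```

```bash
python3 meas.py 2>/dev/null
python3 - <<'E'
from h import *
st=telemetry.get_state();print(st['qpos'].round(1),tolane(st['ee_pos']),st['ft_force'])
E
```

```text
top line x at y0: -11.2 slope deg 1.0 n 23 resid 1.8
top max 137.63672
top x range -58.5 -13.0 y range -23.0 22.0
side line x at y0: -3.2 slope deg -32.1 n 14 resid 2.9
side max 140.08984
side x range -58.5 -12.5 y range -29.0 20.0
[-67.6  33.9  50.9 128.3 -52.7  30.8  44.3] [-204.03634382   -9.28216635   30.09131419] [-0.64705947  0.25212789 -0.84520652]
```

Run:
```python
from sim import *
st=telemetry.get_state();q=st['qpos'];p,R0=cur()
z=R0.as_matrix()[:,2];a=np.radians(LA);d=np.array([np.cos(a),np.sin(a),0]);l=np.array([-np.sin(a),np.cos(a),0]);print('lean ahead',np.degrees(np.arctan2(z@d,-z[2])),'side',np.degrees(np.arctan2(z@l,-z[2])))
f=np.array([0,55,-13.]) # front finger tip outer, tool coords
F=p+R0.apply(f);print('tip lane',tolane(F))
for t,dy in ((12,10),(14,10),(16,10),(13,5)):
    R=target(LA,t,-1)*Ro.from_euler('z',90-dy,degrees=True)
    w=[F-2*d,F+10.5*d]; w=[x-R.apply(f) for x in w]
    print(t,dy);run(q,[(w[0],R),(w[1],R)]);plan([(w[0],R),(w[1],R)])
    # body box front at height 165..201
    for zz in (165,201):
        s=(zz-w[1][2])/np.cos(np.radians(t)); c=w[1]-R.apply([0,0,s]); print('  front at',zz,max(tolane(c+R.apply([sx*38,sy*42.5,0]))[0] for sx in(-1,1) for sy in (-1,1)).round(1))
```

```text
lean ahead 8.162437897677878 side 0.16146957592462635
tip lane [-152.2983012     0.39176063   50.6726184 ]
12 10
[-67.0, 32.0, 48.0, 131.0, -57.0, 24.0, 48.0] err 0.0 0.0
[-66.0, 33.0, 48.0, 130.0, -57.0, 25.0, 48.0] err 0.0 0.0
[0.0003, -0.001, 0.0033] [-3.75, -0.83, 0.16] | mm 3 deg 4
[-0.0021, 0.012, 0.0026] [0.0, 0.0, 0.0] | mm 12 deg 0
  front at 165 -174.1
  front at 201 -181.7
14 10
[-64.0, 30.0, 43.0, 133.0, -58.0, 19.0, 48.0] err 0.0 0.0
[-64.0, 31.0, 43.0, 131.0, -58.0, 20.0, 48.0] err 0.0 0.0
[0.0002, -0.0004, 0.0051] [-5.72, -1.18, 0.16] | mm 5 deg 6
[-0.0021, 0.0119, 0.003] [0.0, 0.0, 0.0] | mm 12 deg 0
  front at 165 -179.1
  front at 201 -188.1
16 10
[-60.0, 28.0, 36.0, 134.0, -58.0, 13.0, 48.0] err 0.0 0.0
[-60.0, 29.0, 37.0, 132.0, -57.0, 15.0, 47.0] err 0.0 0.0
[0.0001, 0.0003, 0.007] [-7.69, -1.53, 0.16] | mm 7 deg 8
[-0.0021, 0.0118, 0.0034] [0.0, 0.0, 0.0] | mm 12 deg 0
  front at 165 -184.4
  front at 201 -194.7
13 5
[-67.0, 31.0, 46.0, 132.0, -58.0, 22.0, 43.0] err 0.0 0.0
[-66.0, 32.0, 47.0, 130.0, -58.0, 23.0, 43.0] err 0.0 0.0
[0.005, -0.0005, 0.0043] [-4.78, -0.8, 5.16] | mm 7 deg 7
[-0.0011, 0.0121, 0.0028] [0.0, 0.0, 0.0] | mm 12 deg 0
  front at 165 -179.9
  front at 201 -188.3
```

>>> {"method": "drive_tool", "body": {
  "commands": [
    [[0.0002,-0.001,0.001],[-1,-0.2,0],100],
    [[0.0003,-0.001,0.002],[-2,-0.4,0],100],
    [[0.0003,-0.001,0.0033],[-3.75,-0.8,0.2],100],
    [[0.0003,-0.001,0.0033],[-3.75,-0.8,0.2],100],
    [[0.0003,-0.001,0.0033],[-3.75,-0.8,0.2],100]
  ]
}}

```text
time: 25.25
ee_pos: [460.4, 181.2, 26.9]
tool_rot: [168.2, 2.0, 111.2]
ft_force: [0.8, 1.2, -0.1]
width: 85.3
gripper_force: 0.0
```

>>> {"method": "drive_tool", "body": {
  "commands": [
    [[-0.0002,0.0015,0.0003],[0,0,0],100],
    [[-0.0005,0.003,0.0006],[0,0,0],100],
    [[-0.0008,0.0045,0.001],[0,0,0],100],
    [[-0.001,0.0062,0.0014],[0,0,0],100],
    [[-0.0013,0.0077,0.0017],[0,0,0],100]
  ]
}}

```text
time: 25.88
ee_pos: [468.2, 182.6, 26.6]
tool_rot: [168.2, 2.0, 111.2]
ft_force: [-0.8, -0.3, 0.8]
width: 85.6
gripper_force: 0.6
```

```bash
python3 meas.py 2>/dev/null|grep -v line
python3 - <<'E'
from h import *
st=telemetry.get_state();print(st['qpos'].round(1),tolane(st['ee_pos']),st['ft_force'])
E
```

```text
top max 137.22656
top x range -54.0 -8.0 y range -23.0 22.0
side max 144.88086
side x range -54.5 -8.0 y range -28.0 20.0
[-65.5  31.9  46.3 130.3 -55.7  23.8  46.3] [-196.78423624   -9.0803423    26.63907813] [-0.97791801 -0.5142147  -0.37331501]
```

Run:
```python
from meas import *
for c in ('top','side'):
    s=snapshot(c)
    for n in ('%s0.png'%c,'x10%s.png'%c):
        s['image']=cv2.imread('pics/'+n)[...,::-1];print(n);measure(s,c)
```

```text
top0.png
top line x at y0: -1.7 slope deg -0.8 n 23 resid 0.3
x10top.png
top line x at y0: -1.7 slope deg -0.8 n 23 resid 0.3
side0.png
side line x at y0: 0.6 slope deg -15.6 n 23 resid 3.4
x10side.png
side line x at y0: 0.6 slope deg -15.7 n 23 resid 3.4
```

>>> {"method": "drive_tool", "body": {
  "commands": [
    [[-0.0002,0.001,0.0002],[0,0,0],100],
    [[-0.0003,0.002,0.0004],[0,0,0],100],
    [[-0.0005,0.003,0.0006],[0,0,0],100],
    [[-0.0007,0.0043,0.0009],[0,0,0],100],
    [[-0.0007,0.0043,0.0009],[0,0,0],100]
  ]
}}

```text
time: 26.7
ee_pos: [472.7, 183.7, 26.7]
tool_rot: [168.2, 2.0, 111.2]
ft_force: [-1.0, -0.1, -0.2]
width: 85.4
gripper_force: 0.2
```

```bash
python3 meas.py 2>/dev/null|grep -v line
python3 - <<'E'
from h import *
st=telemetry.get_state();print(st['qpos'].round(1),tolane(st['ee_pos']),st['ft_force'])
s=snapshot('top')
# compare lid contour centre by ellipse fit on red mask, subpixel
im=s['image'].astype(float);red=(im[...,0]-np.maximum(im[...,1],im[...,2]));B=((red>60)).astype(np.uint8)
n,lab,stt,cen=cv2.connectedComponentsWithStats(B);u=proj(s,lane(-28,0,78))
i=min(range(1,n),key=lambda k:np.linalg.norm(cen[k]-u)+(stt[k,4]<60)*999);print(stt[i],cen[i],'centre lane',tolane(back(s,cen[i],78)).round(2))
cv2.imwrite('pics/f13.png',np.hstack([cv2.resize(s['image'][150:230,210:280,::-1],None,fx=5.5,fy=5.5,interpolation=cv2.INTER_CUBIC),cv2.resize(snapshot('side')['image'][160:240,215:285,::-1],None,fx=5.5,fy=5.5,interpolation=cv2.INTER_CUBIC)]))
E
```

```text
top max 137.47852
top x range -49.0 -3.5 y range -22.0 22.0
side max 145.84375
side x range -50.5 -3.5 y range -29.0 20.0
[-65.3  32.3  46.4 129.8 -55.6  24.1  46.2] [-192.39431071   -9.0053438    26.70156143] [ 0.0317292  -0.5568749  -0.59848585]
[239 180  16  15 186] [246.31182796 187.2311828 ] centre lane [-26.22  -0.21  78.  ]
```

View pics/f13.png

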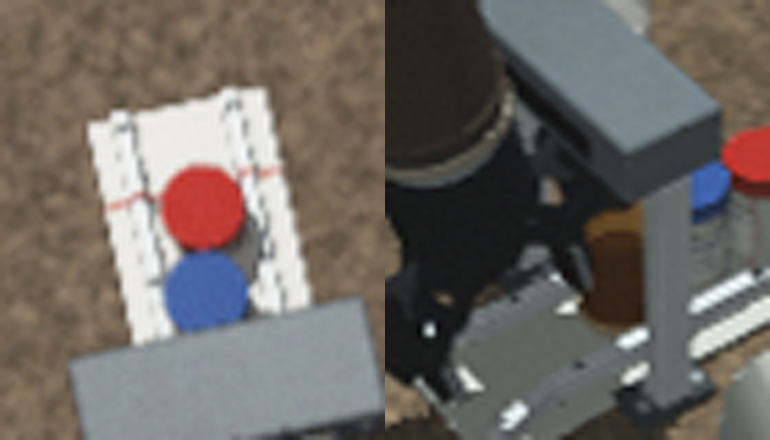

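>>> {"method": "drive_tool", "body": {
  "commands": [
    [[0.001,-0.006,-0.0013],[0,0,0],100],
    [[0.003,-0.018,-0.004],[0,0,0],100],
    [[0.006,-0.034,-0.0075],[0,0,0],100],
    [[0.008,-0.045,-0.02],[1,0,0],100],
    [[0.009,-0.05,-0.045],[3,0,0],100]
  ]
}}

```text
time: 27.52
ee_pos: [411.8, 171.2, 59.8]
tool_rot: [171.4, 2.0, 111.1]
ft_force: [1.3, 0.6, 0.8]
width: 85.4
gripper_force: 0.0
```

```bash
python3 meas.py 2>/dev/null|grep -v line
python3 - <<'E'
from h import *
st=telemetry.get_state();print(st['qpos'].round(1),tolane(st['ee_pos']),st['ft_force'])
p,R=cur();s=snapshot('wrist');s2=snapshot('side');save(s2,'z14.png')
for n in ['red_jar','blue_jar','amber_bottle']:print(n,[(np.round(tolane(d['at'])).tolist(),round(d['confidence'],2)) for d in spotter.mark_of(n,'side')[:2]])
for n in ['the_wash_bottle','the_beaker','white_jar']:print(n,[(np.round(d['at']).tolist(),round(d['confidence'],2)) for d in spotter.mark_of(n,'side')[:1]])
cv2.imwrite('pics/f14.png',cv2.resize(s2['image'][140:240,200:320,::-1],None,fx=6,fy=6,interpolation=cv2.INTER_CUBIC))
E
```

```text
top max 136.25
top x range -49.0 -3.5 y range -22.0 22.0
side max 146.53125
side x range -50.5 -3.5 y range -29.0 20.0
[-77.4  27.1  58.  134.1 -45.5  29.1  37.1] [-252.32814693   -8.29913035   61.1837701 ] [ 0.13081168  0.6758442  -0.19578274]
red_jar [([-26.0, -4.0, 5.0], 0.88), ([14.0, 205.0, -3.0], 0.22)]
blue_jar [([-72.0, 3.0, 7.0], 0.73)]
amber_bottle [([-119.0, 3.0, 4.0], 0.85), ([-127.0, 159.0, 1.0], 0.45)]
the_wash_bottle [([429.0, -140.0, -0.0], 0.75)]
the_beaker [([635.0, 436.0, -3.0], 0.52)]
white_jar []
```

View pics/f14.png

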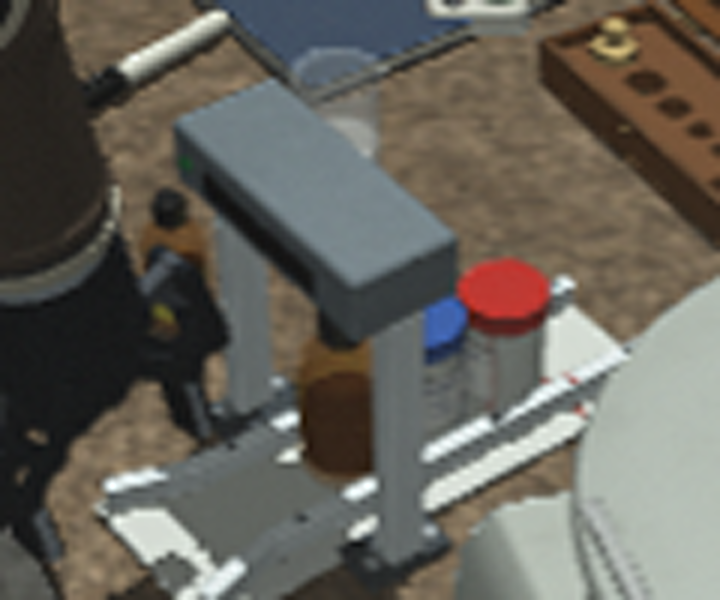

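The file stands upright at the line: red, blue, then amber under the bar. The gripper is clear and the wash bottle and beaker have not moved, so I'm handing it in.

```bash
python3 -c "
from h import *
print(job.job_done())"
```

```text
the job is handed in; nothing more can be done
None
```

Job handed in at about 28 s: the red jar, blue jar and large amber bottle stand upright in single file under the bar, with the red lid's far edge measured about 0.5 mm short of the line's centre (already over its near edge), and the gripper let go and clear.

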